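# Unstack the microscope accessories into their docks

### The job

The microscope accessories were left piled up on the bench: take the pile apart from the top down and set each flat inside the recess of the dock made for its shape and size: the objective lens in the small round dock, the filter tin in the large round one, the cover-glass box in the square one and the slide box in the oblong one. Set them down rather than dropping them, let go of everything, and do not push or knock over the bottle and the beaker.

Things in the scene. Friction and masses are not known exactly. Their poses are not given: they have to be found in the camera images.
- objective: Microscope objective lens, brass, standing nose up on top of the pile: a plain barrel 28 mm in diameter from its base up to 30 mm, then a cone to a nose 11 mm wide; 45 mm high, about 0.11 kg. Origin at the centre of its underside, z up along the barrel. Belongs in dock_round_small.
- filter_tin: Round, flat aluminium filter tin, 44 mm in diameter, 24 mm high, about 0.06 kg, closed (one solid piece); second from the top of the pile, the objective stands on it. Origin at the centre of its underside, z up. Belongs in dock_round_large.
- cover_glass_box: Square white plastic cover-glass box, 54 x 54 mm, 24 mm high, about 0.09 kg, closed (one solid piece); third from the top, the filter tin stands on it. Origin at the centre of its underside, x and y along its sides, z up. Belongs in dock_square.
- slide_box: Black oblong slide box, 96 mm long (its x), 62 mm wide (its y), 34 mm high, about 0.2 kg, closed (one solid piece); the bottom of the pile, lying flat on the bench. Origin at the centre of its underside, z up. Belongs in dock_long.
- dock_round_small: Small round dock for the objective: recess 44 mm in diameter, 54 mm over the rim. Fixed to the bench, grey plastic with a dark rubber lining on its floor. Origin at the centre of its underside, on the bench; the recess floor is 4 mm above the origin and the 5 mm thick rim stands 4 mm above that floor (8 mm above the bench). 
- dock_round_large: Large round dock for the filter tin: recess 60 mm in diameter, 70 mm over the rim. Fixed to the bench, grey plastic with a dark rubber lining on its floor. Origin at the centre of its underside, on the bench; the recess floor is 4 mm above the origin and the 5 mm thick rim stands 4 mm above that floor (8 mm above the bench). 
- dock_square: Square dock for the cover-glass box: recess 70 x 70 mm, 80 x 80 mm over the rim, x and y along its sides. Fixed to the bench, grey plastic with a dark rubber lining on its floor. Origin at the centre of its underside, on the bench; the recess floor is 4 mm above the origin and the 5 mm thick rim stands 4 mm above that floor (8 mm above the bench). 
- dock_long: Oblong dock for the slide box: recess 112 mm (its x) by 78 mm (its y), 122 x 88 mm over the rim. Fixed to the bench, grey plastic with a dark rubber lining on its floor. Origin at the centre of its underside, on the bench; the recess floor is 4 mm above the origin and the 5 mm thick rim stands 4 mm above that floor (8 mm above the bench). 
- reagent_bottle: Amber reagent bottle, 48 mm in diameter, 115 mm high, standing loose near the far edge of the work; leave alone. Origin at the centre of its underside.
- beaker: Open glass beaker, 60 mm in diameter at the rim, 75 mm high, standing loose near the far edge of the work; leave alone. Origin at the centre of its underside.
Not all that is in view belongs to the job. Leave any green, turquoise or yellow look-alike of the slide_box alone.

How it is judged:
By the outcome, as a careful person would: the job done as asked, in the order asked, and still so for the second after the job is handed in, with the robot touching nothing.
It also fails if it takes over 120 s, if anything falls off the work surface, if the arm or the gripper's body presses on something with over 40 N, if the wrist force passes 120 N, or if a joint passes its speed limit or range.

### The arm

A 6-joint arm with a two-finger parallel gripper is mounted at the origin on the work surface. World frame = base frame: x ahead of the robot, y to its left, z up, the work surface at z = 0. Lengths are in m, angles in rad, forces in N, time in s.
With the tool pointing down it reaches from about 0.225 to 0.875 m from the base axis. Payload 3.4 kg.
Tool frame: the origin (TCP) lies at the very end of the fingers, on their centre line; the grasp point (between the pads) lies 19 mm behind it; z points along the fingers, y is the direction in which the jaws open and shut (so a half turn about z gives the same grasp; the last joint's range is limited). The gripper opens to 85 mm and grips with 20 to 120 N. Pads are 22 mm wide; open, the fingers measure 114 mm over their backs; the gripper's body (76 mm by 85 mm) begins 54 mm behind the grasp point. The pads swing forward as they close: fully open they stand 13 mm farther back than shut.
Start: joints at [1.202, 0.276, 1.505, -0, 1.361, -0.121], TCP at [0.141, 0.557, 0.202] pointing down, gripper open.
Joint ranges: [-2.89, 2.89], [-0.75, 2.08], [0.22, 2.7], [-1.18, 4.32], [0.11, 2.71], [-2.7, 2.7]. Speed limits (rad/s): [2.57, 2.57, 3.14, 3.14, 3.14, 3.14].

### API

Orientations are given as a unit quaternion [w, x, y, z].
In Python, from rig import get_state, get_image, calibration, sign_off gives the robot as it stands. The module is installed in compiled form; this text tells all that it offers.
- The arm moves only by the tool drive_tool, never from a script. Its argument "targets" is one flat list of numbers, 7 for each row, row after row: the turn, a rotation vector about the tool's x, y, z in degrees, then the shift along the tool's x, y, z in mm, then the opening, from 0 (shut) to 1 (fully open). In form: [wx, wy, wz, tx, ty, tz, fingers, wx, wy, wz, tx, ty, tz, fingers, ...]. A call has 1 to 12 rows; each row shifts and turns the commanded pose from where the row before left it, along the tool's axes as they then stand; what a row does not reach is not made up. A row lasts 1/8 s, in which the tool goes at most 62.5 mm and 10.7 degrees, less where a joint would pass 70% of its speed; a pose out of reach is approached as far as the arm can. A call is refused whole if a number of a shift passes 62.5 or a number of a turn 10.7, either way. A call with a gripper value outside its range is refused whole. The fingers move at their own pace and stop on an object; "grip_force" is the grip in N (left out, the last holds). Time passes only in rows, so rows that do not move let the fingers close. It gives the time, the measured TCP pose, the force and the opening at its end, in the units of the state.
- get_state(): the state, without advancing time (a new reading comes with each control period).
- get_image(name): name is "side" or "top" or "wrist"; returns the picture (420x560x3 uint8, red, green, blue); there is no depth.
- calibration(name): a dict with "mtx" (3x3 intrinsics, pixels), "distortion" ([k1, k2, p1, p2, k3] as OpenCV has them; the pictures are not rectified), "world_to_cam" (4x4, takes a point from world to camera coordinates); the wrist camera has in their place "hand_eye" (4x4, takes a point from camera to tool coordinates, whose origin is the TCP and whose axes are the flange's). Camera axes: x right, y down, z forward; pixel columns grow to the right and rows downward; lengths in m; the calibration is good to about 2 mm. A picture is of the moment at which its call begins: read the wrist's pose just before it. calibration takes no time and is no camera call.
- sign_off(): hands the job in, once; it reports no verdict.
The state is a dict: "clock": time; "qpos": joint angles; "qd": joint speeds; "effort": joint torques, N m; "position": TCP position; "ee_rot": TCP orientation; "contact_force": force on the tool from outside, world axes, zero at the start; "moment": the same for the moment, N m; "width": finger opening in m.
Only numpy, scipy, OpenCV 4.12 (cv2) and the standard library are available. Lean on these libraries where they do the work, as an engineer would, in place of code of your own. Each camera call takes 0.05 s, during which the arm holds its last target.

## Working session

There is one attempt and no reset: what is moved stays moved. The work goes in short steps, Python scripts to look and compute and a tool call to move; the robot and the scene stay as the last step left them, time stands still between calls to the robot, and variables do not carry over. Pictures are saved under pics/ and viewed, and the job is handed in when it is done.

Besides the shell and the picture viewer there is one more tool, called after ">>>" as name(argument=value, ...) on one line, values as JSON. drive_tool: Moves the arm, as the interface text tells. Its arguments: {"type":"object","properties":{"targets":{"type":"array"},"grip_force":{"type":"number"}},"required":["targets"]}

```bash
mkdir -p pics; python3 - <<'E'
from rig import *
import cv2,json
print(get_state())
for n in ["side","top","wrist"]:
    cv2.imwrite(f"pics/{n}0.png",cv2.cvtColor(get_image(n),cv2.COLOR_RGB2BGR)); print(n,calibration(n))
E
```

```text
{'clock': 0.0, 'qpos': array([ 1.20201128e+00,  2.76595645e-01,  1.50616668e+00,  1.51659836e-05,
        1.36070506e+00, -1.21014644e-01]), 'qd': array([-0.00046175,  0.00045347, -0.00017714, -0.00071143, -0.00071474,
        0.00027375]), 'effort': array([-3.17026170e-03, -4.16776872e+01, -2.45803714e+01, -3.93269211e-04,
        1.08840768e-02, -7.33733714e-06]), 'position': array([0.14080421, 0.55687378, 0.20132604]), 'ee_rot': array([-2.34466518e-04,  1.23570080e-01,  9.92335405e-01, -9.07598799e-04]), 'contact_force': array([-0.7020264 ,  0.17097149,  0.24026696]), 'moment': array([ 0.0307886 , -0.027565  , -0.01582209]), 'width': 0.08534470268687544}
side {'mtx': array([[488.62167224,   0.        , 280.56730016],
       [  0.        , 488.62167224, 214.38089952],
       [  0.        ,   0.        ,   1.        ]]), 'distortion': array([-0.1592915,  0.       ,  0.       ,  0.       ,  0.       ]), 'world_to_cam': array([[-0.99898259, -0.0411429 , -0.01846766,  0.52682041],
       [-0.01455477,  0.68172918, -0.73145983,  0.00737051],
       [ 0.04268432, -0.73044684, -0.6816344 
[... 588 characters left out ...]
1e+00],
       [ 0.00000000e+00,  0.00000000e+00,  0.00000000e+00,
         1.00000000e+00]])}
wrist {'mtx': array([[366.22542998,   0.        , 281.6267201 ],
       [  0.        , 366.22542998, 209.98668836],
       [  0.        ,   0.        ,   1.        ]]), 'distortion': array([0.00166041, 0.        , 0.        , 0.        , 0.        ]), 'hand_eye': array([[-4.13806259e-04, -9.62176883e-01, -2.72425174e-01,
         6.91902084e-02],
       [ 9.99999438e-01, -1.32216606e-04, -1.05199626e-03,
         7.92092389e-04],
       [ 9.76187352e-04, -2.72425456e-01,  9.62176397e-01,
        -1.72308183e-01],
       [ 0.00000000e+00,  0.00000000e+00,  0.00000000e+00,
         1.00000000e+00]])}
```

View pics/top0.png

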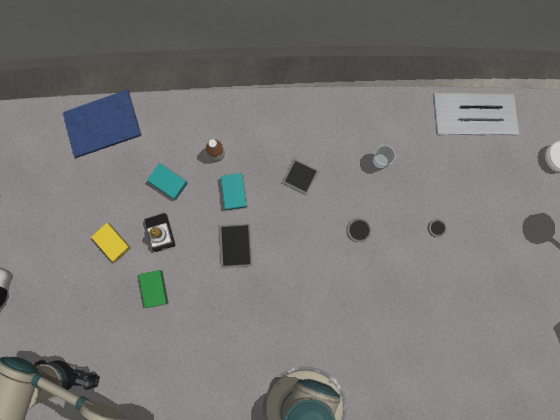

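View pics/side0.png

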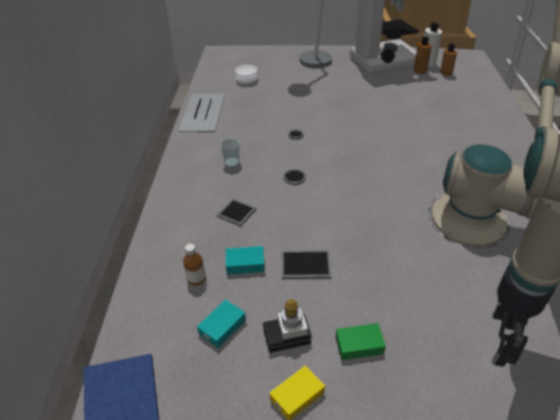

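View pics/wrist0.png

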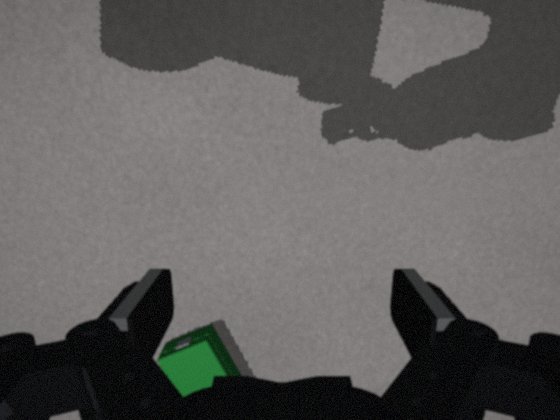

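```bash
cat > h.py <<'E'
from rig import *
import numpy as np, cv2
from scipy.spatial.transform import Rotation as R
def save(n,im,box=None,k=1):
    im=cv2.cvtColor(im,cv2.COLOR_RGB2BGR)
    if box: x0,y0,x1,y1=box; im=im[y0:y1,x0:x1]
    if k!=1: im=cv2.resize(im,None,fx=k,fy=k,interpolation=cv2.INTER_CUBIC)
    cv2.imwrite(f"pics/{n}.png",im)
def T():
    s=get_state(); w,x,y,z=s['ee_rot']; M=np.eye(4); M[:3,:3]=R.from_quat([x,y,z,w]).as_matrix(); M[:3,3]=s['position']; return M
def W2C(n,M=None):
    c=calibration(n)
    if n!='wrist': return c['world_to_cam']
    return np.linalg.inv((T() if M is None else M)@c['hand_eye'])
def px2w(n,uv,z,M=None):
    c=calibration(n); W=np.linalg.inv(W2C(n,M))
    p=cv2.undistortPoints(np.array(uv,float).reshape(-1,1,2),c['mtx'],c['distortion']).reshape(-1,2)
    d=np.c_[p,np.ones(len(p))]@W[:3,:3].T; o=W[:3,3]
    t=(z-o[2])/d[:,2:]
    return o+t*d
def w2px(n,P,M=None):
    c=calibration(n); W=W2C(n,M)
    return cv2.projectPoints(np.array(P,float).reshape(-1,3),cv2.Rodrigues(W[:3,:3])[0],W[:3,3],c['mtx'],c['distortion'])[0].reshape(-1,2)
E
python3 - <<'E'
from h import *
a=cv2.imread('pics/top0.png')[:,:,::-1]; b=cv2.imread('pics/side0.png')[:,:,::-1]
save('c1',a,(130,200,250,280),6)
save('c2',a,(280,140,460,250),4)
save('c3',b,(240,240,350,360),5)
E
```

```text
(no output)
```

View pics/c1.png

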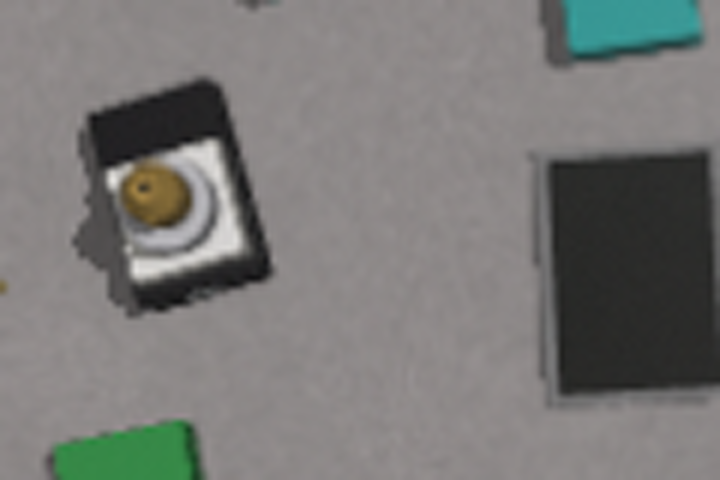

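View pics/c2.png

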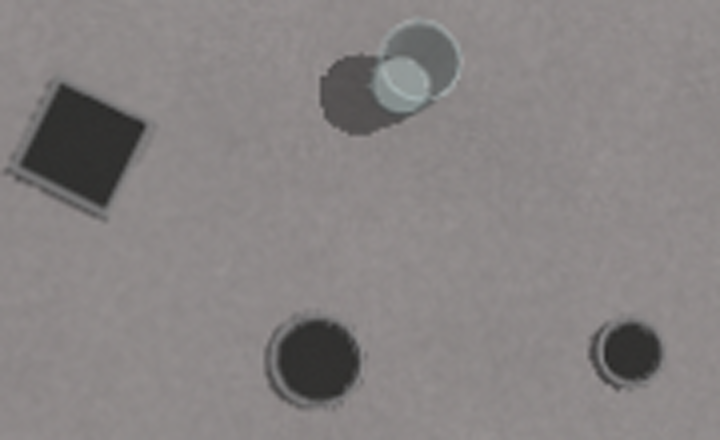

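View pics/c3.png

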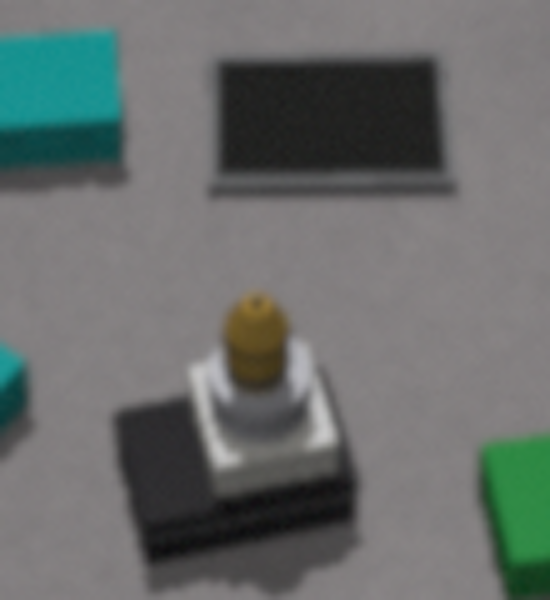

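```bash
python3 - <<'E'
from h import *
np.set_printoptions(precision=4,suppress=True)
c=lambda P,o,k:[(o[0]+(x+.5)/k-.5,o[1]+(y+.5)/k-.5) for x,y in P]
A=(130,200)
print('nose',px2w('top',c([(145,187)],A,6),.127), px2w('side',c([(256,302)],(240,240),5),.127))
print('tin',px2w('top',c([(168,205)],A,6),.082))
cv=px2w('top',c([(107,170),(222,140),(250,252),(133,280)],A,6),.058);print(cv,cv.mean(0))
cs=px2w('side',c([(190,368),(308,342),(338,437),(217,468)],(240,240),5),.058);print('cside',cs,cs.mean(0))
sl=px2w('top',c([(88,115),(210,80),(270,270),(138,310)],A,6),.034);print(sl,sl.mean(0))
ls=px2w('top',c([(60,83),(148,125),(104,208),(20,163)],(280,140),4),.006);print('dsq',ls,ls.mean(0))
print('rounds',px2w('top',c([(318,360),(632,352)],(280,140),4),.005))
dl=px2w('side',c([(220,62),(435,60),(442,170),(220,172)],(240,240),5),.006);print('dlong',dl,dl.mean(0))
dl=px2w('top',c([(548,162),(712,150),(720,388),(556,394)],A,6),.006);print('dlong',dl,dl.mean(0))
print(T())
E
```

```text
nose [[0.4872 0.3884 0.127 ]] [[0.4881 0.3911 0.127 ]]
tin [[0.4844 0.3876 0.082 ]]
[[0.504  0.4212 0.058 ]
 [0.5168 0.3676 0.058 ]
 [0.4648 0.3544 0.058 ]
 [0.453  0.4087 0.058 ]] [0.4847 0.388  0.058 ]
cside [[0.5172 0.3754 0.058 ]
 [0.4665 0.3603 0.058 ]
 [0.4532 0.4093 0.058 ]
 [0.5037 0.4261 0.058 ]] [0.4852 0.3928 0.058 ]
[[0.5333 0.436  0.034 ]
 [0.5485 0.378  0.034 ]
 [0.4587 0.3494 0.034 ]
 [0.4412 0.4116 0.034 ]] [0.4954 0.3938 0.034 ]
dsq [[ 0.698   0.0077  0.006 ]
 [ 0.6656 -0.0548  0.006 ]
 [ 0.6055 -0.0211  0.006 ]
 [ 0.6396  0.0381  0.006 ]] [ 0.6522 -0.0076  0.006 ]
rounds [[ 0.4928 -0.1703  0.005 ]
 [ 0.4931 -0.4     0.005 ]]
dlong [[0.5134 0.1478 0.006 ]
 [0.4034 0.144  0.006 ]
 [0.4018 0.2173 0.006 ]
 [0.5107 0.2211 0.006 ]] [0.4573 0.1825 0.006 ]
dlong [[0.5101 0.222  0.006 ]
 [0.5141 0.1443 0.006 ]
 [0.4017 0.1425 0.006 ]
 [0.4004 0.2194 0.006 ]] [0.4566 0.182  0.006 ]
[[-0.9695  0.2453 -0.0005  0.1409]
 [ 0.2453  0.9695 -0.0013  0.557 ]
 [ 0.0002 -0.0014 -1.      0.2015]
 [ 0.      0.      0.      1.    ]]
```

```bash
cat >> h.py <<'E'
np.set_printoptions(precision=4,suppress=True)
def rel(p,yaw=None):
    """remaining shift in current tool axes (mm) and turn about tool z (deg); yaw = world angle of tool x, deg"""
    M=T(); d=M[:3,:3].T@(np.array(p)-M[:3,3])*1000
    cur=np.degrees(np.arctan2(M[1,0],M[0,0])); out=[d.round(1)]
    if yaw is not None:
        Rt=R.from_euler('z',yaw,degrees=True).as_matrix()@np.diag([1,-1,-1])
        out.append(R.from_matrix(M[:3,:3].T@Rt).as_rotvec(degrees=True).round(2))
        out.append('after turn: %s'%(Rt.T@(np.array(p)-M[:3,3])*1000).round(1))
    print('yaw %.1f'%cur,'pos',M[:3,3].round(4),*out)
E
python3 - <<'E'
from h import *
rel((.485,.390,.20),196)
E
```

```text
yaw 165.8 pos [0.1409 0.557  0.2015] [-374.6  -77.5    1.6] [ -0.07  -0.03 -30.2 ] after turn: [-284.8 -255.4    1.5]
```

>>> drive_tool(targets=[0,0,-10,0,0,0,1,0,0,-10,0,0,0,1,0,0,-10,0,0,0,1,0,0,0,-20,-18,0,1,0,0,0,-35,-31,0,1,0,0,0,-40,-36,0,1,0,0,0,-45,-40,0,1,0,0,0,-45,-40,0,1,0,0,0,-40,-36,0,1,0,0,0,-35,-32,0,1,0,0,0,-25,-22,0,1,0,0,0,0,0,0,1])

```text
clock: 1.65
position: [0.4868, 0.3882, 0.2013]
ee_rot: [-0.0, -0.136, 0.991, -0.0]
contact_force: [-0.1, 1.0, -0.1]
width: 0.0855
```

```bash
python3 - <<'E'
from h import *
rel((.485,.390,.20),196)
M=T();np.save('M1',M); im=get_image('wrist'); save('w1',im)
print(w2px('wrist',[(.487,.39,.127),(.485,.39,.058),(.4954,.3938,.034)],M))
E
```

```text
yaw -164.4 pos [0.4868 0.3882 0.2013] [1.3 2.2 1.3] [-0.04 -0.03 -0.39] after turn: [1.3 2.2 1.3]
[[283.3054 209.6326]
 [283.7257 186.3055]
 [284.5286 192.4037]]
```

View pics/w1.png

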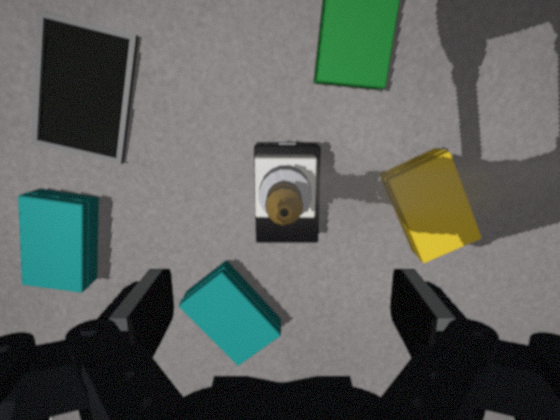

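```bash
python3 - <<'E'
from h import *
a=cv2.imread('pics/w1.png')[:,:,::-1]
save('w1c',a,(240,130,335,250),5)
E
```

```text
(no output)
```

View pics/w1c.png

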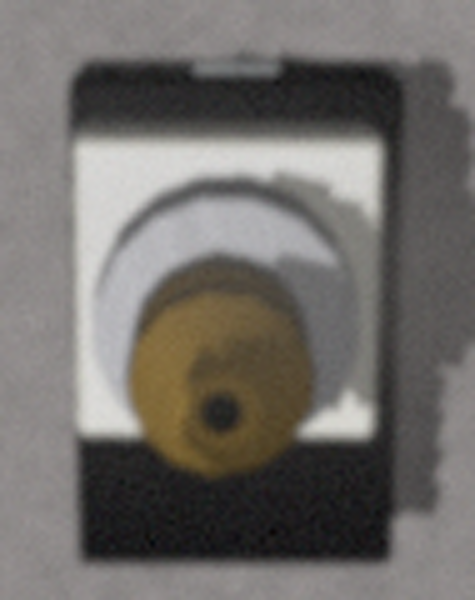

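```bash
python3 - <<'E'
from h import *
M=np.load('M1.npy')
c=lambda P,o=(240,130),k=5:[(o[0]+(x+.5)/k-.5,o[1]+(y+.5)/k-.5) for x,y in P]
f=lambda P,z:px2w('wrist',c(P),z,M)
print('nose',f([(220,412)],.127)); print('tin',f([(225,318)],.082))
q=f([(75,140),(384,138),(376,437),(82,437)],.058);print(q,q.mean(0)); 
q=f([(82,558),(390,556)],.034);print('slide far edge',q)
n=f([(220,412)],.127)[0]; rel((n[0],n[1],.20),196)
E
```

```text
nose [[0.4886 0.3907 0.127 ]]
tin [[0.4854 0.3908 0.082 ]]
[[0.4675 0.359  0.058 ]
 [0.4528 0.4102 0.058 ]
 [0.5046 0.4246 0.058 ]
 [0.5189 0.3736 0.058 ]] [0.4859 0.3918 0.058 ]
slide far edge [[0.5505 0.38   0.034 ]
 [0.5338 0.4385 0.034 ]]
yaw -164.3 pos [0.4851 0.389  0.2015] [-3.8  0.6  1.5] [ 0.   -0.09 -0.31] after turn: [-3.8  0.6  1.5]
```

>>> drive_tool(targets=[0,0,0,-3.5,0.5,20,1,0,0,0,0,0,35,1,0,0,0,0,0,32,1,0,0,0,0,0,20,1,0,0,0,0,0,5,1,0,0,0,0,0,0,0.6,0,0,0,0,0,0,0.45], grip_force=30)

```text
clock: 2.58
position: [0.4884, 0.3919, 0.0914]
ee_rot: [0.001, -0.138, 0.99, 0.001]
contact_force: [-0.0, 1.1, 0.3]
width: 0.0516
```

```bash
python3 - <<'E'
from h import *
rel((.4883,.3905,.089),196); s=get_state(); print(s['width'],s['contact_force'])
im=get_image('wrist'); save('w2',im)
E
```

```text
yaw -164.2 pos [0.4884 0.3919 0.0914] [ 0.4 -1.3  2.4] [ 0.04  0.12 -0.18] after turn: [ 0.4 -1.3  2.4]
0.05161662644660481 [-0.014   1.0909  0.3254]
```

View pics/w2.png

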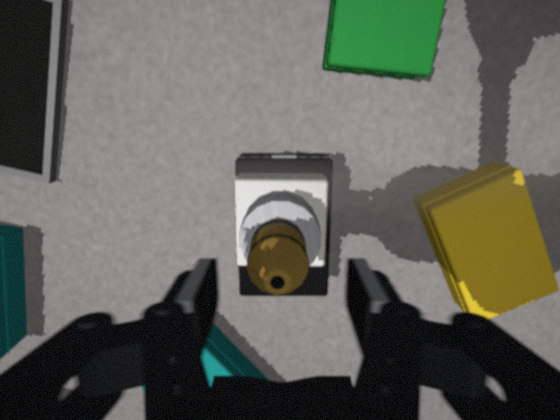

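```bash
python3 - <<'E'
from h import *
M=T()
n=px2w('wrist',[(277.5,282)],.127,M)[0]; print('nose',n, 'in tool mm',np.linalg.inv(M)@np.r_[n,1]*1000)
print('tcp,grasp px',w2px('wrist',[M[:3,3],M[:3,3]-.019*M[:3,2]],M))
E
```

```text
nose [0.4893 0.3909 0.127 ] in tool mm [  -0.6465   -1.0377  -35.5165 1000.    ]
tcp,grasp px [[280.4066 248.3261]
 [280.2209 263.9248]]
```

>>> drive_tool(targets=[0,0,0,0,-1.2,2,0.5,0,0,0,0,0,0,0.2,0,0,0,0,0,0,0.1,0,0,0,0,0,0,0.1,0,0,0,0,0,0,0.1], grip_force=35)

```text
clock: 3.25
position: [0.4884, 0.39, 0.0884]
ee_rot: [0.0, -0.137, 0.991, 0.0]
contact_force: [0.2, -0.8, 1.8]
width: 0.0178
```

```bash
python3 - <<'E'
from h import *
rel((.4883,.3905,.089),196); s=get_state(); print(s['width'],s['contact_force'])
E
```

```text
yaw -164.2 pos [0.4884 0.39   0.0884] [-0.   0.5 -0.6] [-0.    0.02 -0.2 ] after turn: [-0.   0.5 -0.6]
0.01778330277999401 [ 0.243  -0.8218  1.8416]
```

```bash
python3 - <<'E'
from h import *
im=get_image('wrist'); save('w3',im)
im=get_image('side'); save('s3',im,(240,240,350,360),5)
print(get_state()['width'])
E
```

```text
0.017797089648197536
```

View pics/w3.png

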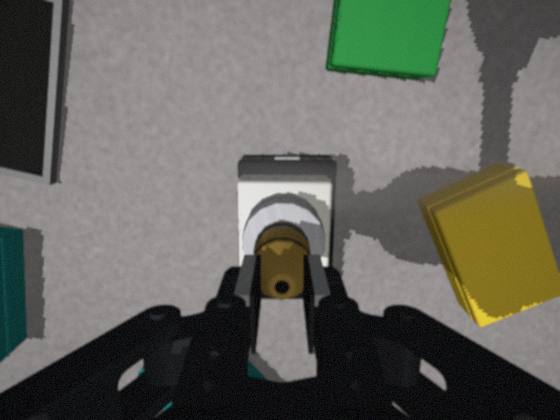

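View pics/s3.png

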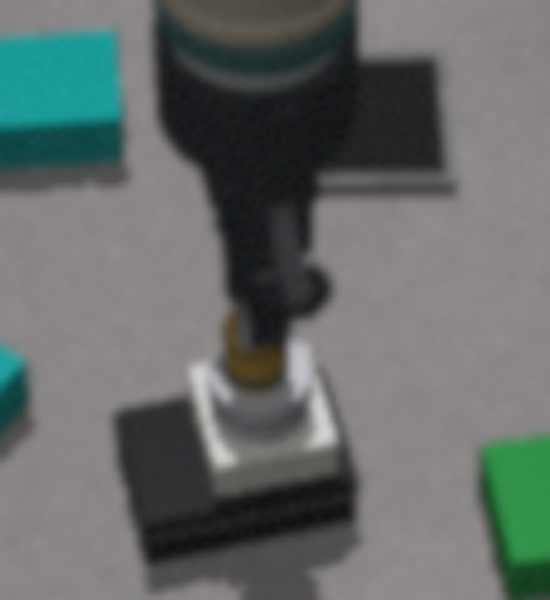

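```bash
python3 - <<'E'
from h import *
a=cv2.imread('pics/w3.png')[:,:,::-1]
save('w3c',a,(200,200,360,320),5)
M=T()
P=[(M@np.r_[x,y,z,1])[:3] for z in (0,-.010,-.02,-.03,-.04) for x,y in((.011,-.009),(.011,.009),(-.011,-.009))]
print(np.c_[np.repeat([0,10,20,30,40],3),w2px('wrist',P,M),w2px('side',P)])
E
```

```text
[[  0.     262.2213 227.6016 294.7174 306.2892]
 [  0.     298.5377 227.6015 296.893  313.0756]
 [  0.     262.8572 268.3921 284.5772 308.3846]
 [ 10.     261.1087 234.3794 294.7307 303.4419]
 [ 10.     299.4584 234.3803 296.9224 310.2456]
 [ 10.     261.8163 277.1498 284.5187 305.5435]
 [ 20.     259.8642 241.9612 294.744  300.553 ]
 [ 20.     300.4883 241.9632 296.9521 307.3736]
 [ 20.     260.6562 286.9097 284.4593 302.6607]
 [ 30.     258.4626 250.499  294.7573 297.6218]
 [ 30.     301.6482 250.5025 296.982  304.4588]
 [ 30.     259.3552 297.8544 284.3991 299.7355]
 [ 40.     256.8724 260.186  294.7706 294.6475]
 [ 40.     302.9643 260.1912 297.0121 301.5004]
 [ 40.     257.886  310.2136 284.3379 296.767 ]]
```

View pics/w3c.png

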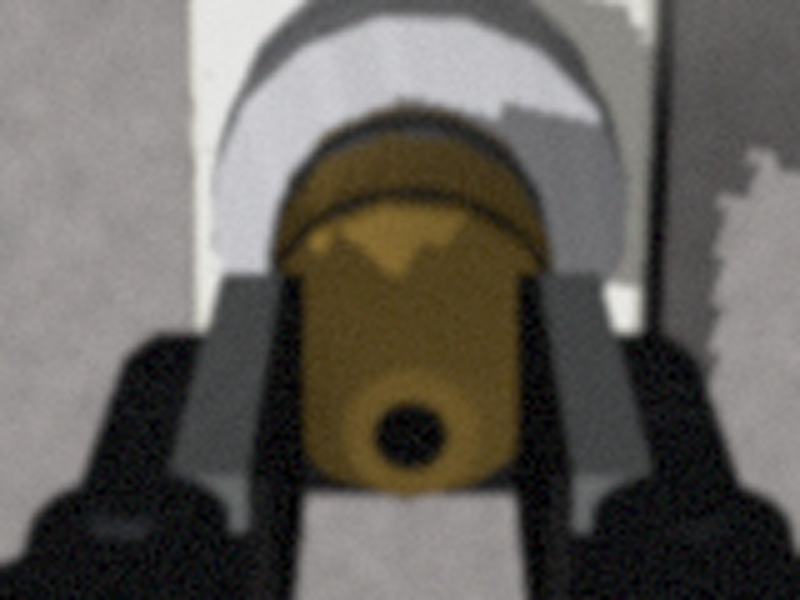

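>>> drive_tool(targets=[0,0,0,0,0,0,0.55,0,0,0,0,0,0,0.55,0,0,0,0,0,0,0.55,0,0,0,0,0,12,0.55,0,0,0,0,0,10,0.55,0,0,0,0,0,0,0.3,0,0,0,0,0,0,0.1,0,0,0,0,0,0,0.1,0,0,0,0,0,0,0.1,0,0,0,0,0,0,0.1], grip_force=25)

```text
clock: 4.6
position: [0.4883, 0.3901, 0.0664]
ee_rot: [0.0, -0.137, 0.991, 0.0]
contact_force: [0.2, -0.3, -1.3]
width: 0.0264
```

```bash
python3 - <<'E'
from h import *
M=T();im=get_image('wrist'); save('w4',im,(200,200,360,320),5)
s=get_state(); print(s['width'],s['contact_force'],M[:3,3])
z=M[2,3]
P=[(M@np.r_[.011,y,zz,1])[:3] for zz in (0,-.010,-.02,-.03,-.04) for y in(-.014,.014)]
print((w2px('wrist',P,M)-[200,200])*5)
E
```

```text
0.026810288919915732 [ 0.3143 -0.2976 -0.8645] [0.4883 0.3901 0.0664]
[[260.6733 138.0091]
 [543.1359 138.0088]
 [252.2872 171.8973]
 [550.5645 171.9041]
 [242.9061 209.8051]
 [558.8746 209.8207]
 [232.342  252.4931]
 [568.2329 252.5196]
 [220.3557 300.9263]
 [578.8515 300.9667]]
```

View pics/w4.png

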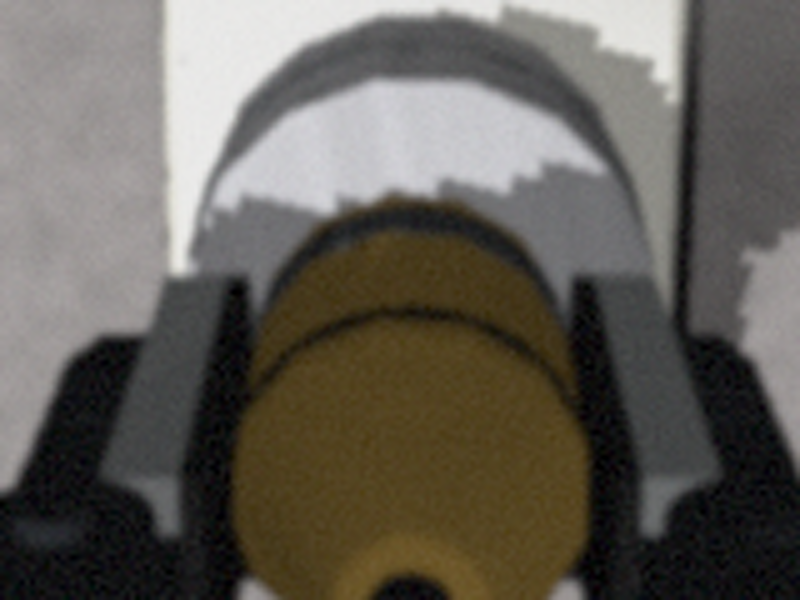

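>>> drive_tool(targets=[0,0,0,0,0,0,0.05,0,0,0,0,0,0,0.05,0,0,0,0,0,-5,0.05,0,0,0,0,0,-15,0.05,0,0,0,0,0,-20,0.05,0,0,0,0,0,-20,0.05,0,0,0,0,0,-15,0.05,0,0,0,0,0,-5,0.05], grip_force=40)

```text
clock: 5.65
position: [0.4889, 0.3904, 0.1479]
ee_rot: [0.001, -0.137, 0.991, 0.001]
contact_force: [0.2, -0.1, -1.0]
width: 0.026
```

```bash
python3 - <<'E'
from h import *
rel((.493,-.4,.146),196)
M=T();im=get_image('wrist'); save('w5',im)
s=get_state(); print(s['width'],s['contact_force'],M[:3,3])
save('s5',get_image('side'),(240,200,360,340),4)
np.save('M5',M)
E
```

```text
yaw -164.2 pos [0.4889 0.3904 0.1479] [ 211.3 -761.6    0.8] [ 0.05  0.14 -0.2 ] after turn: [ 213.9 -760.9    1.9]
0.025974031048534938 [ 0.1909  0.6754 -1.2233] [0.4889 0.3904 0.1479]
```

View pics/w5.png

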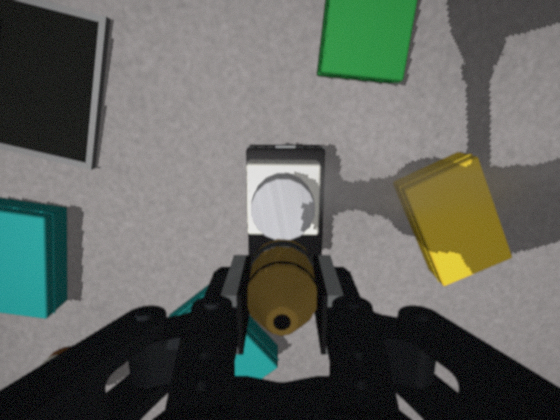

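View pics/s5.png

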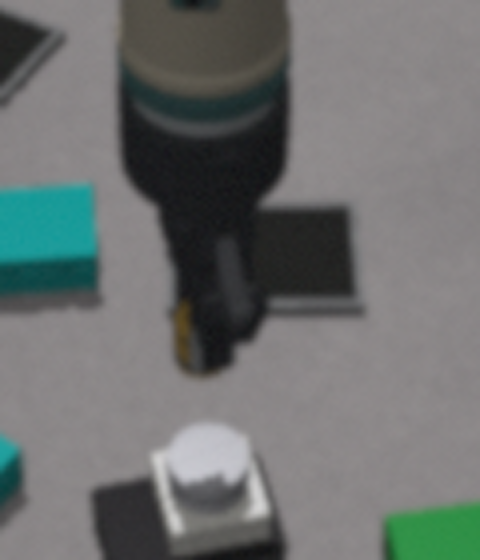

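```bash
python3 - <<'E'
from h import *
a=cv2.imread('pics/w5.png')[:,:,::-1]
save('w5c',a,(200,220,360,340),5)
E
```

```text
(no output)
```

View pics/w5c.png

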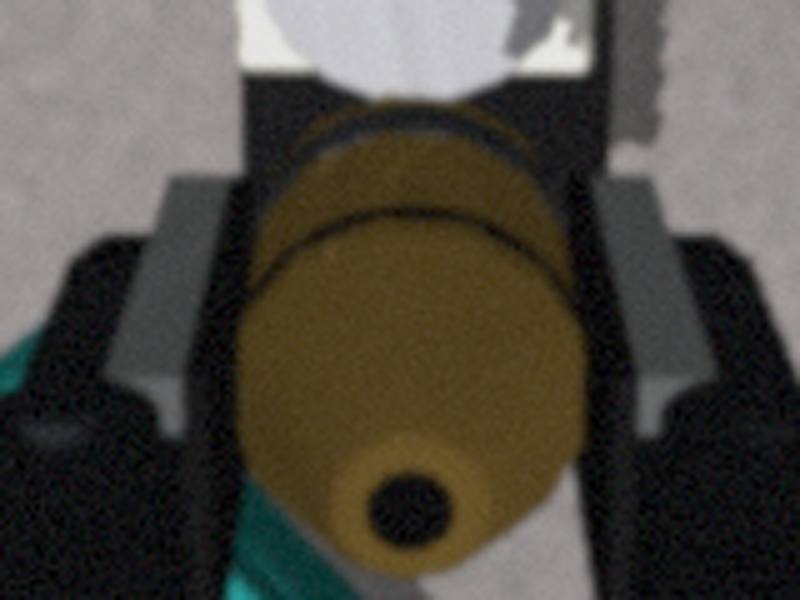

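>>> drive_tool(targets=[0,0,0,5.4,-19.3,0,0.05,0,0,0,10.8,-38.5,0,0.05,0,0,0,14.9,-53,0,0.05,0,0,0,14.9,-53,0,0.05,0,0,0,14.9,-53,0,0.05,0,0,0,14.9,-53,0,0.05,0,0,0,14.9,-53,0,0.05,0,0,0,14.9,-53,0,0.05,0,0,0,14.9,-53,0,0.05,0,0,0,14.9,-53,0,0.05,0,0,0,14.9,-53,0,0.05,0,0,0,14.9,-53,0,0.05])

```text
clock: 7.25
position: [0.4874, -0.2226, 0.1454]
ee_rot: [-0.001, -0.137, 0.991, 0.001]
contact_force: [1.2, 0.4, -0.8]
width: 0.0263
```

>>> drive_tool(targets=[0,0,0,14.9,-53,0,0.05,0,0,0,12,-43,0,0.05,0,0,0,9.5,-33.7,0,0.05,0,0,0,6.8,-24,0,0.05,0,0,0,4,-14,0,0.05,0,0,0,0,0,0,0.05,0,0,0,0,0,0,0.05])

```text
clock: 8.12
position: [0.4896, -0.3934, 0.1461]
ee_rot: [-0.0, -0.138, 0.99, 0.001]
contact_force: [0.6, 0.4, -1.2]
width: 0.026
```

```bash
python3 - <<'E'
from h import *
M=T();im=get_image('wrist'); save('w6',im)
rel((.493,-.4,.146),196)
s=get_state(); print(s['width'],s['contact_force'],s['qpos'])
b=[(M@np.r_[0,0,-.0156-h,1])[:3] for h in (0,.03,.045)]
print(w2px('wrist',b+[(.493,-.4,.004)],M)); np.save('M6',M)
E
```

```text
yaw -164.1 pos [ 0.4897 -0.3934  0.1462] [-1.4 -7.3  0.2] [ 0.06  0.01 -0.13] after turn: [-1.4 -7.3  0.2]
0.025823514929993123 [-0.1966  0.3106 -0.3778] [-0.7878  0.3892  1.475   0.0006  1.2783 -2.6357]
[[280.2571 260.8876]
 [279.8798 292.5821]
 [279.6264 313.8711]
 [272.5633 189.6451]]
```

View pics/w6.png

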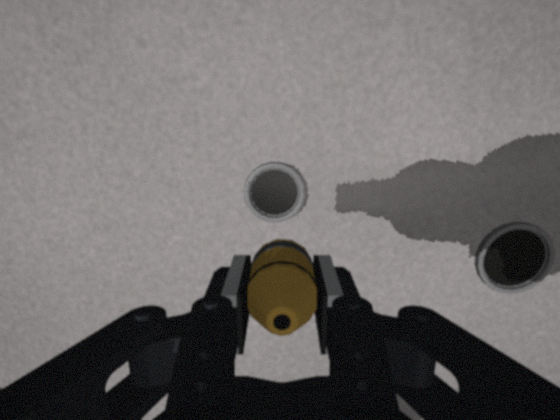

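```bash
python3 - <<'E'
from h import *
M=np.load('M6.npy')
for dz in (0,.002,.004):
  for dx in (0,-.002): print(dz,dx,w2px('wrist',[(M@np.r_[x+dx,0,-.0156-h-dz,1])[:3] for x,h in ((.014,0),(.014,.03),(0,.045))],M)[:,1])
print(px2w('wrist',[(275.5,191)],.006,M), px2w('wrist',[(275.5,191.5)],.008,M))
a=cv2.imread('pics/w6.png')[:,:,::-1]
save('w6c',a,(225,150,335,340),4)
E
```

```text
0 0 [232.2762 258.8113 313.8711]
0 -0.002 [236.4436 263.75   318.9895]
0.002 0 [233.7541 260.9843 317.0837]
0.002 -0.002 [237.9655 265.9844 322.267 ]
0.004 0 [235.2671 263.2201 320.3973]
0.004 -0.002 [239.5234 268.2833 325.6474]
[[ 0.493  -0.3973  0.006 ]] [[ 0.493  -0.3973  0.008 ]]
```

View pics/w6c.png

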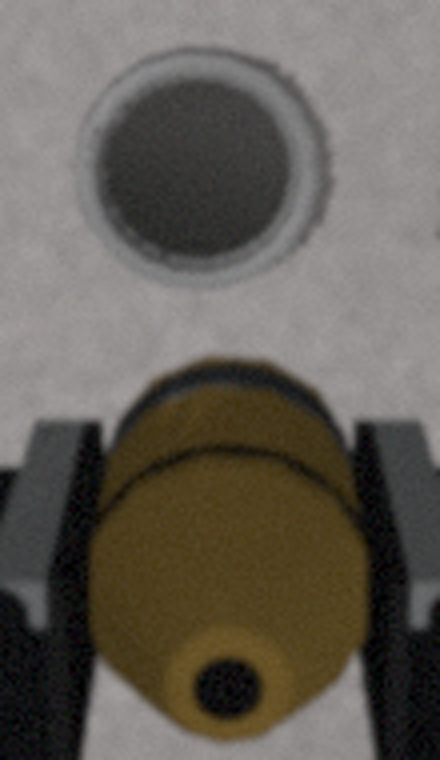

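>>> drive_tool(targets=[0,0,10,0,0,0,0.05,0,0,10,0,0,0,0.05,0,0,10,0,0,0,0.05,0,0,0,0,0,0,0.05,0,0,0,0,0,0,0.05])

```text
clock: 8.8
position: [0.4898, -0.3941, 0.1463]
ee_rot: [0.0, 0.122, 0.993, 0.0]
contact_force: [0.3, -0.8, -0.4]
width: 0.0258
```

```bash
python3 - <<'E'
from h import *
rel((.4915,-.398,.05),166)
E
```

```text
yaw 166.0 pos [ 0.4898 -0.3941  0.1463] [-2.6 -3.4 96.3] [ 0.01  0.   -0.01] after turn: [-2.6 -3.4 96.3]
```

>>> drive_tool(targets=[0,0,0,-2.6,-3.4,15,0.05,0,0,0,0,0,30,0.05,0,0,0,0,0,30,0.05,0,0,0,0,0,20,0.05,0,0,0,0,0,15,0.05,0,0,0,0,0,10,0.05,0,0,0,0,0,0,0.05,0,0,0,0,0,0,0.05])

```text
clock: 9.8
position: [0.4919, -0.3992, 0.0269]
ee_rot: [0.001, 0.124, 0.992, -0.0]
contact_force: [-0.8, 0.4, -1.3]
width: 0.026
```

```bash
python3 - <<'E'
from h import *
M=T();im=get_image('wrist'); save('w7',im); save('s7',get_image('side'),(260,90,380,190),5)
rel((.4915,-.398,-.0116),166)
s=get_state(); print(s['width'],s['contact_force'])
np.save('M7',M)
E
```

```text
yaw 165.8 pos [ 0.4919 -0.3992  0.0271] [ 0.7  1.1 38.7] [-0.05  0.09 -0.19] after turn: [ 0.6  1.1 38.7]
0.02583358884646963 [-0.8164  0.9441 -1.1154]
```

View pics/w7.png

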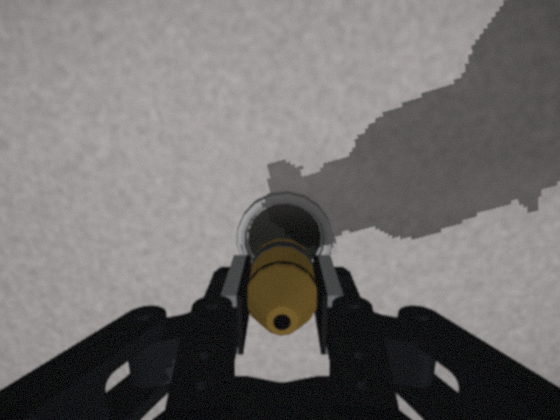

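View pics/s7.png

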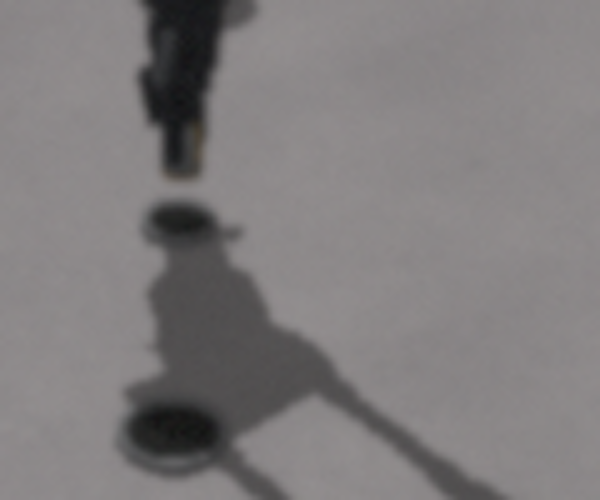

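>>> drive_tool(targets=[0,0,0,0.7,1.1,10,0.05,0,0,0,0,0,10,0.05,0,0,0,0,0,8,0.05,0,0,0,0,0,4,0.05,0,0,0,0,0,2,0.05,0,0,0,0,0,0,0.05,0,0,0,0,0,0,0.05])

```text
clock: 10.78
position: [0.4911, -0.3977, -0.0076]
ee_rot: [0.0, 0.124, 0.992, -0.0]
contact_force: [0.3, -0.1, -0.6]
width: 0.0261
```

```bash
python3 - <<'E'
from h import *
M=T();im=get_image('wrist'); save('w8',im)
rel((.4915,-.398,-.0116),166)
s=get_state(); print(s['width'],s['contact_force'])
np.save('M8',M)
E
```

```text
yaw 165.8 pos [ 0.4911 -0.3976 -0.0075] [-0.5 -0.3  4.1] [-0.01  0.03 -0.2 ] after turn: [-0.5 -0.3  4.1]
0.025859144055613487 [ 0.63    0.5317 -1.4894]
```

View pics/w8.png

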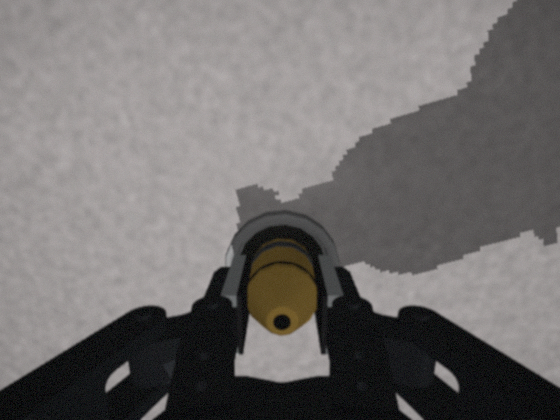

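>>> drive_tool(targets=[0,0,0,0,0,1.5,0.05,0,0,0,0,0,1.5,0.05,0,0,0,0,0,0,0.05])

```text
clock: 11.2
position: [0.4908, -0.3973, -0.011]
ee_rot: [-0.0, 0.124, 0.992, 0.0]
contact_force: [0.2, 0.0, -1.0]
width: 0.0261
```

>>> drive_tool(targets=[0,0,0,0,0,1,0.05,0,0,0,0,0,0,0.05])

```text
clock: 11.45
position: [0.4909, -0.3975, -0.0119]
ee_rot: [-0.0, 0.124, 0.992, 0.0]
contact_force: [-0.6, 0.0, -0.9]
width: 0.0258
```

>>> drive_tool(targets=[0,0,0,0,0,1,0.05,0,0,0,0,0,0,0.05])

```text
clock: 11.7
position: [0.4909, -0.3974, -0.0129]
ee_rot: [-0.0, 0.124, 0.992, 0.0]
contact_force: [-0.2, 0.2, -0.5]
width: 0.026
```

>>> drive_tool(targets=[0,0,0,0,0,1,0.05,0,0,0,0,0,0,0.05])

```text
clock: 11.95
position: [0.491, -0.3975, -0.013]
ee_rot: [0.0, 0.124, 0.992, -0.0]
contact_force: [-1.1, 1.3, 5.6]
width: 0.0262
```

>>> drive_tool(targets=[0,0,0,0,0,1,0.05,0,0,0,0,0,0,0.05])

```text
clock: 12.2
position: [0.4911, -0.3975, -0.013]
ee_rot: [0.0, 0.124, 0.992, -0.0]
contact_force: [-2.3, 1.5, 8.9]
width: 0.0259
```

>>> drive_tool(targets=[0,0,0,0,0,-1.5,0.05,0,0,0,0,0,0,0.4,0,0,0,0,0,0,0.5,0,0,0,0,0,0,0.6,0,0,0,0,0,-10,0.6,0,0,0,0,0,-30,0.7,0,0,0,0,0,-45,1,0,0,0,0,0,-55,1,0,0,0,0,0,-45,1,0,0,0,0,0,-15,1])

```text
clock: 13.45
position: [0.4922, -0.3987, 0.191]
ee_rot: [0.003, 0.124, 0.992, -0.002]
contact_force: [-0.4, -0.8, 0.1]
width: 0.0853
```

```bash
python3 - <<'E'
from h import *
M=T();im=get_image('wrist'); save('w9',im)
rel((.4860,.391,.188),196)
s=get_state(); print(s['width'],s['contact_force'],s['qpos'])
np.save('M9',M)
E
```

```text
yaw 165.8 pos [ 0.4923 -0.3987  0.1911] [199.7 764.1  -0.8] [ -0.29   0.29 -30.19] after turn: [-211.7  760.9    3.1]
0.08536862132407327 [ 1.0472 -0.7827  0.1963] [-0.7907  0.3658  1.3982  0.0001  1.3705 -2.1138]
```

View pics/w9.png

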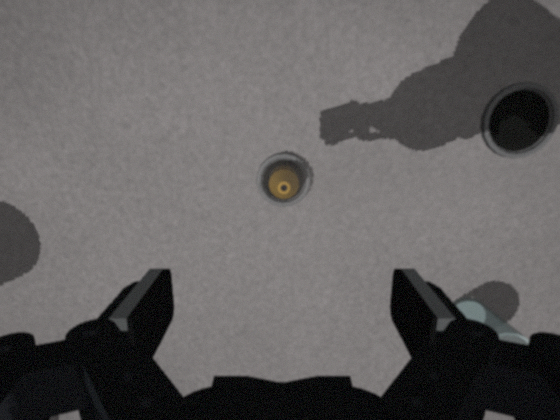

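>>> drive_tool(targets=[0,0,0,5,19.3,0,1,0,0,0,10.1,38.7,0,1,0,0,0,13.9,53.2,0,1,0,0,0,13.9,53.2,0,1,0,0,0,13.9,53.2,0,1,0,0,0,13.9,53.2,0,1,0,0,0,13.9,53.2,0,1,0,0,0,13.9,53.2,0,1,0,0,0,13.9,53.2,0,1,0,0,0,13.9,53.2,0,1,0,0,0,13.9,53.2,0,1,0,0,0,13.9,53.2,0,1])

```text
clock: 15.0
position: [0.4831, 0.2142, 0.1842]
ee_rot: [-0.003, 0.123, 0.992, -0.001]
contact_force: [0.9, 0.1, 0.7]
width: 0.0854
```

>>> drive_tool(targets=[0,0,0,13.9,53.2,0,1,0,0,0,11.4,43.5,0,1,0,0,0,8.9,33.8,0,1,0,0,0,6.3,24.2,0,1,0,0,0,3.7,14.5,0,1,0,0,-10,0,0,0,1,0,0,-10,0,0,0,1,0,0,-10,0,0,0,1,0,0,0,0,0,0,1,0,0,0,0,0,0,1])

```text
clock: 16.25
position: [0.4848, 0.3866, 0.1866]
ee_rot: [-0.0, -0.136, 0.991, -0.0]
contact_force: [-1.1, 0.0, 0.4]
width: 0.0856
```

```bash
python3 - <<'E'
from h import *
M=T();im=get_image('wrist'); save('w10',im)
rel((.4860,.391,.188),196)
np.save('M10',M)
E
```

```text
yaw -164.3 pos [0.4848 0.3868 0.1866] [-2.3  3.8 -1.4] [-0.01 -0.02 -0.34] after turn: [-2.3  3.7 -1.4]
```

View pics/w10.png

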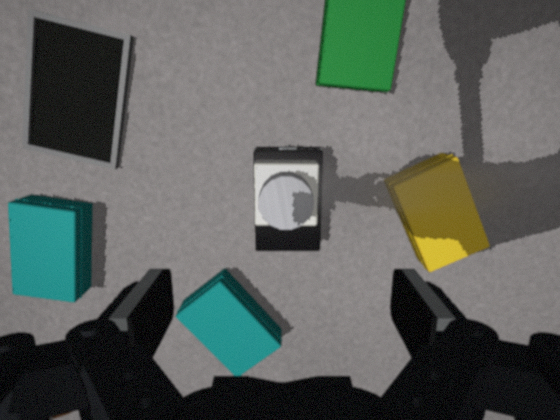

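```bash
python3 - <<'E'
from h import *
a=cv2.imread('pics/w10.png')[:,:,::-1]
save('w10c',a,(240,135,340,260),5)
E
```

```text
(no output)
```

View pics/w10c.png

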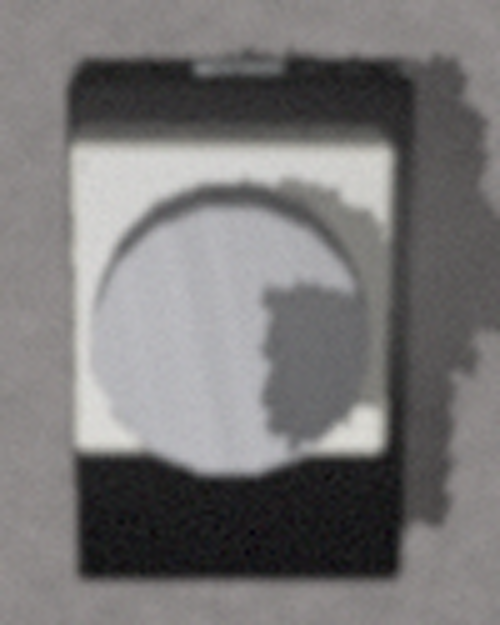

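```bash
python3 - <<'E'
from h import *
M=np.load('M10.npy')
c=lambda P,o=(240,135),k=5:[(o[0]+(x+.5)/k-.5,o[1]+(y+.5)/k-.5) for x,y in P]
f=lambda P,z:px2w('wrist',c(P),z,M)
t=f([(229.5,340)],.082)[0];print('tin',t)
q=f([(70,143),(395,143),(387,453),(77,453)],.058);print(q,q.mean(0))
print(f([(80,577),(400,575)],.034))
d=px2w('wrist',[(36.5,20),(125,39),(112,161),(29,143)],.006,M); print('dlong',d,d.mean(0))
rel((t[0],t[1],.031),196)
E
```

```text
tin [0.4871 0.3909 0.082 ]
[[0.4679 0.3584 0.058 ]
 [0.4535 0.41   0.058 ]
 [0.5052 0.4245 0.058 ]
 [0.5196 0.3729 0.058 ]] [0.4865 0.3914 0.058 ]
[[0.5515 0.38   0.034 ]
 [0.5347 0.4385 0.034 ]]
dlong [[0.406  0.1428 0.006 ]
 [0.4003 0.2196 0.006 ]
 [0.5112 0.2244 0.006 ]
 [0.5154 0.1458 0.006 ]] [0.4582 0.1831 0.006 ]
yaw -164.3 pos [0.4848 0.3868 0.1866] [ -3.4   3.4 155.6] [-0.01 -0.02 -0.34] after turn: [ -3.4   3.4 155.6]
```

>>> drive_tool(targets=[0,0,-0.3,-3.4,3.4,20,1,0,0,0,0,0,35,1,0,0,0,0,0,40,1,0,0,0,0,0,30,1,0,0,0,0,0,15,1,0,0,0,0,0,10,1,0,0,0,0,0,0,0.7,0,0,0,0,0,0,0.6], grip_force=25)

```text
clock: 17.3
position: [0.4881, 0.3919, 0.0379]
ee_rot: [0.001, -0.14, 0.99, 0.0]
contact_force: [-0.2, 0.3, 0.5]
width: 0.0518
```

```bash
python3 - <<'E'
from h import *
M=T();im=get_image('wrist'); save('w11',im); 
rel((.487,.391,.031),196)
s=get_state(); print(s['width'],s['contact_force'])
np.save('M11',M); print(w2px('wrist',[(.487,.391,.082)],M))
E
```

```text
yaw -163.9 pos [0.488  0.3919 0.0379] [ 1.2 -0.6  6.9] [0.04 0.13 0.1 ] after turn: [ 1.2 -0.6  6.9]
0.05132044240945241 [-0.1958 -0.0608  0.5513]
[[278.5347 287.9795]]
```

View pics/w11.png

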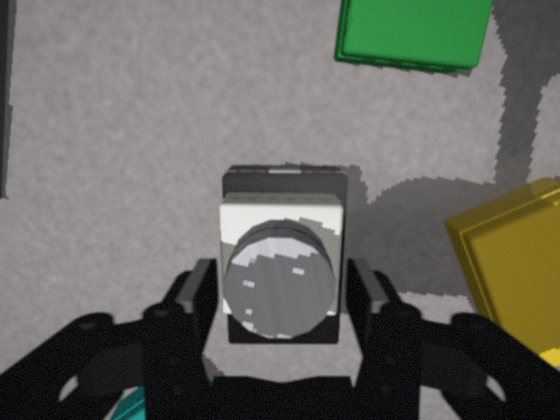

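>>> drive_tool(targets=[0,0,0,1,-0.7,7,0.62,0,0,0,0,0,0,0.5,0,0,0,0,0,0,0.4,0,0,0,0,0,0,0.3,0,0,0,0,0,0,0.3,0,0,0,0,0,0,0.3], grip_force=30)

```text
clock: 18.1
position: [0.4865, 0.3904, 0.0297]
ee_rot: [-0.0, -0.14, 0.99, 0.0]
contact_force: [0.7, -0.1, -1.3]
width: 0.0427
```

```bash
python3 - <<'E'
from h import *
M=T();im=get_image('wrist'); save('w12',im,(160,150,400,330),3); 
rel((.487,.391,.031),196)
s=get_state(); print(s['width'],s['contact_force'])
E
```

```text
yaw -163.9 pos [0.4865 0.3904 0.0297] [-0.7  0.4 -1.3] [0.01 0.   0.1 ] after turn: [-0.7  0.4 -1.3]
0.042823874645340196 [ 0.6391 -0.1309  0.0364]
```

View pics/w12.png

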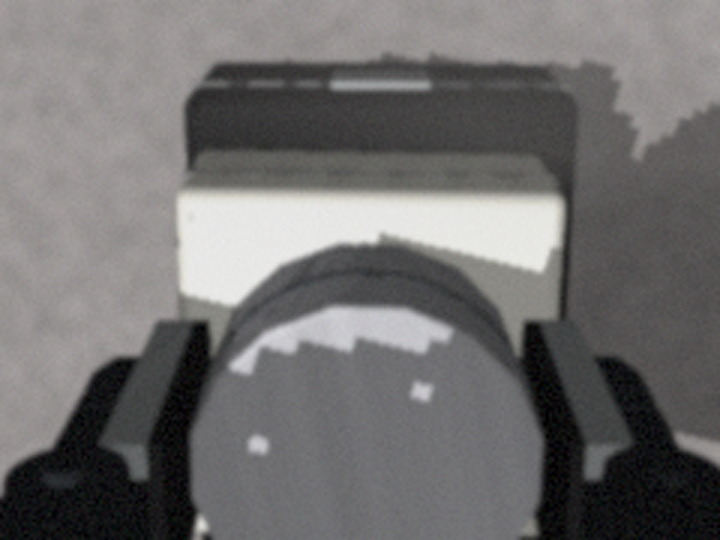

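>>> drive_tool(targets=[0,0,0,0,0,0,0.6,0,0,0,0,0,-3,0.6,0,0,0,0,0,0,0.4,0,0,0,0,0,0,0.3,0,0,0,0,0,0,0.3,0,0,0,0,0,0,0.3], grip_force=35)

```text
clock: 18.9
position: [0.487, 0.3907, 0.0335]
ee_rot: [0.001, -0.14, 0.99, 0.0]
contact_force: [-0.2, -1.2, 5.7]
width: 0.0424
```

>>> drive_tool(targets=[0,0,0,0,0,-4,0.3,0,0,0,0,0,-15,0.3,0,0,0,0,0,-25,0.3,0,0,0,0,0,-25,0.3,0,0,0,0,0,-20,0.3,0,0,0,0,0,-10,0.3,0,0,0,0,0,0,0.3])

```text
clock: 19.77
position: [0.4868, 0.3907, 0.1326]
ee_rot: [0.001, -0.14, 0.99, 0.0]
contact_force: [0.3, -1.2, -0.8]
width: 0.0428
```

```bash
python3 - <<'E'
from h import *
M=T();im=get_image('wrist'); save('w13',im); np.save('M13',M)
rel((.493,-.170,.13),196)
rel((.493,-.170,.13),166)
s=get_state(); print(s['width'],s['contact_force'])
E
```

```text
yaw -163.9 pos [0.4863 0.3903 0.1316] [ 148.9 -540.2    1.6] [ 0.   -0.01  0.1 ] after turn: [ 148.  -540.4    1.6]
yaw -163.9 pos [0.4863 0.3903 0.1316] [ 148.9 -540.2    1.6] [-0.   -0.01 30.1 ] after turn: [-142.1 -542.     1.6]
0.04272545685212431 [ 0.2907  0.0048 -0.2561]
```

View pics/w13.png

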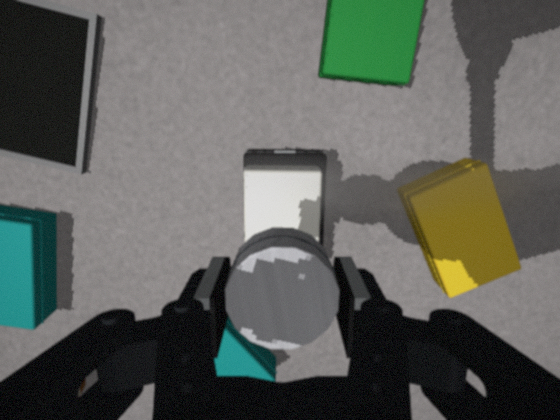

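>>> drive_tool(targets=[0,0,0,5.3,-19.3,0,0.3,0,0,0,10.6,-38.6,0,0.3,0,0,0,14.6,-53,0,0.3,0,0,0,14.6,-53,0,0.3,0,0,0,14.6,-53,0,0.3,0,0,0,14.6,-53,0,0.3,0,0,0,14.6,-53,0,0.3,0,0,0,14.6,-53,0,0.3,0,0,0,14.6,-53,0,0.3,0,0,0,12,-43.4,0,0.3,0,0,0,9.3,-33.7,0,0.3,0,0,0,6.6,-24.1,0,0.3])

```text
clock: 21.32
position: [0.4913, -0.1616, 0.1308]
ee_rot: [-0.001, -0.139, 0.99, 0.0]
contact_force: [-0.0, 0.2, -1.4]
width: 0.0426
```

>>> drive_tool(targets=[0,0,0,2.7,-9.6,0,0.3,0,0,0,0,0,0,0.3,0,0,0,0,0,0,0.3])

```text
clock: 21.7
position: [0.4927, -0.1684, 0.1315]
ee_rot: [-0.0, -0.14, 0.99, 0.001]
contact_force: [0.7, 0.3, -0.1]
width: 0.043
```

```bash
python3 - <<'E'
from h import *
M=T();im=get_image('wrist'); save('w14',im); np.save('M14',M)
save('w14c',im,(190,130,370,340),3)
rel((.493,-.170,-.0207),196)
s=get_state(); print(s['width'],s['contact_force'])
print(w2px('wrist',[(.493,-.1703,.008)],M))
E
```

```text
yaw -163.8 pos [ 0.4929 -0.1683  0.1316] [  0.4  -1.8 152.3] [ 0.05 -0.01  0.16] after turn: [  0.4  -1.7 152.3]
0.04280106819452536 [-0.1765  0.1834 -0.5777]
[[278.5696 192.5067]]
```

View pics/w14c.png

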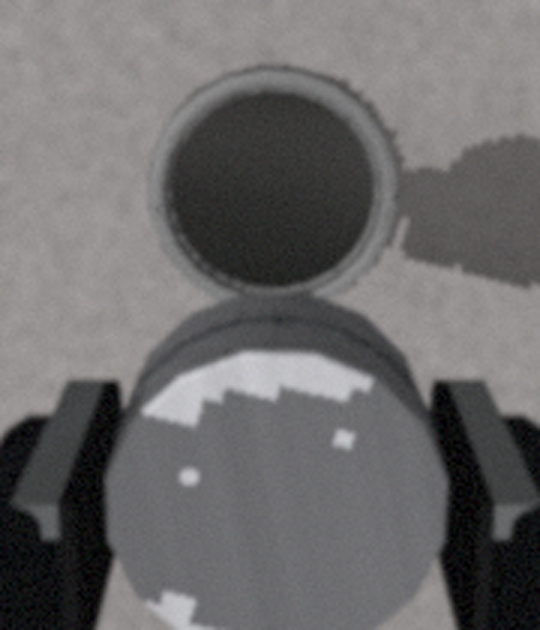

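>>> drive_tool(targets=[0,0,0,0,-0.5,15,0.3,0,0,0,0,0,30,0.3,0,0,0,0,0,35,0.3,0,0,0,0,0,30,0.3,0,0,0,0,0,18,0.3,0,0,0,0,0,8,0.3,0,0,0,0,0,0,0.3,0,0,0,0,0,0,0.3])

```text
clock: 22.75
position: [0.4941, -0.17, -0.0037]
ee_rot: [0.001, -0.14, 0.99, -0.0]
contact_force: [0.3, 0.8, -0.1]
width: 0.0428
```

```bash
python3 - <<'E'
from h import *
M=T();im=get_image('wrist'); save('w15',im,(140,130,420,340),2.8); np.save('M15',M)
rel((.493,-.1688,-.0207),196)
save('s15',get_image('side'),(240,110,360,210),5)
E
```

```text
yaw -163.9 pos [ 0.4941 -0.1701 -0.0036] [ 0.8  1.6 17.1] [-0.07  0.08  0.11] after turn: [ 0.7  1.5 17.1]
```

View pics/w15.png

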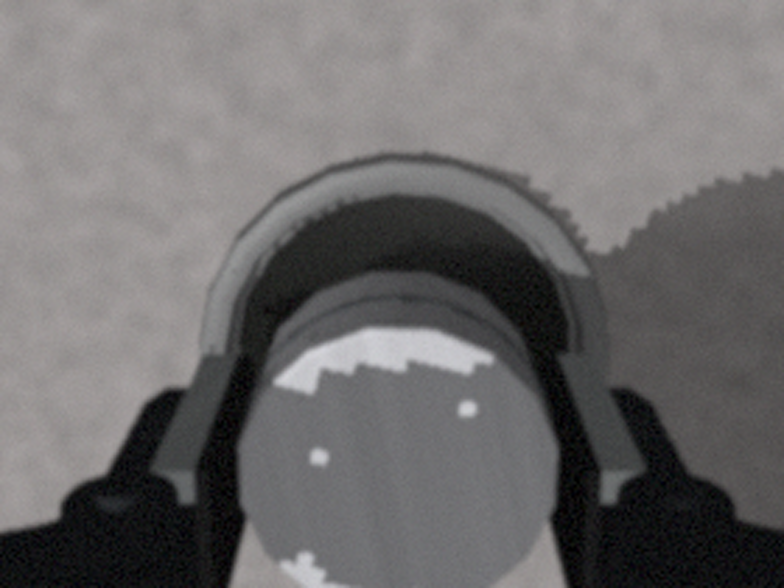

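View pics/s15.png

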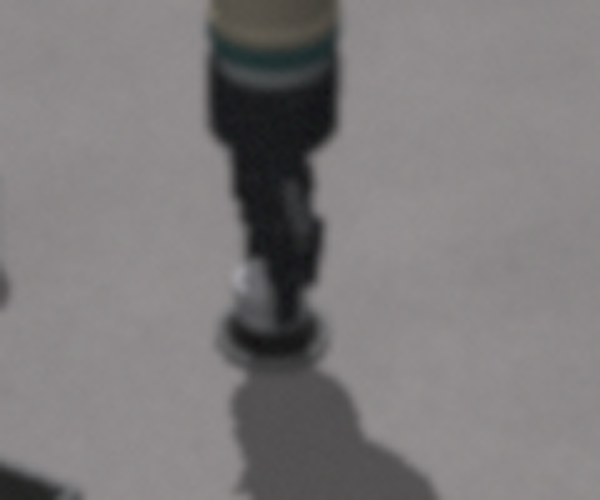

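>>> drive_tool(targets=[0,0,0,0.5,1.2,5,0.3,0,0,0,0,0,5,0.3,0,0,0,0,0,3,0.3,0,0,0,0,0,1.5,0.3,0,0,0,0,0,0,0.3])

```text
clock: 23.48
position: [0.4925, -0.1688, -0.019]
ee_rot: [-0.0, -0.14, 0.99, 0.0]
contact_force: [0.5, 0.0, -0.4]
width: 0.0427
```

>>> drive_tool(targets=[0,0,0,0,0,1,0.3,0,0,0,0,0,0,0.3])

```text
clock: 23.72
position: [0.4927, -0.1688, -0.0198]
ee_rot: [0.0, -0.14, 0.99, 0.0]
contact_force: [-0.4, 0.0, -1.1]
width: 0.0429
```

>>> drive_tool(targets=[0,0,0,0,0,1,0.3,0,0,0,0,0,0,0.3])

```text
clock: 23.98
position: [0.4928, -0.1689, -0.0204]
ee_rot: [0.0, -0.14, 0.99, -0.0]
contact_force: [-0.4, 0.1, 3.1]
width: 0.0428
```

>>> drive_tool(targets=[0,0,0,0,0,0,0.6,0,0,0,0,0,0,0.7,0,0,0,0,0,0,0.8,0,0,0,0,0,-10,0.8,0,0,0,0,0,-30,0.9,0,0,0,0,0,-45,1,0,0,0,0,0,-55,1,0,0,0,0,0,-45,1,0,0,0,0,0,-15,1])

```text
clock: 25.1
position: [0.4942, -0.1695, 0.1831]
ee_rot: [0.003, -0.14, 0.99, -0.002]
contact_force: [0.6, 0.5, -0.0]
width: 0.0858
```

```bash
python3 - <<'E'
from h import *
M=T();im=get_image('wrist'); save('w16',im); np.save('M16',M)
rel((.4860,.391,.18),196)
E
```

```text
yaw -163.9 pos [ 0.4943 -0.1696  0.1832] [-147.6  540.9    1.5] [-0.26  0.29  0.11] after turn: [-146.6  541.2    3.2]
```

View pics/w16.png

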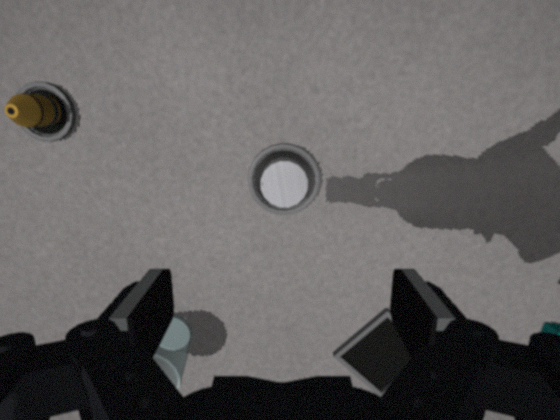

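>>> drive_tool(targets=[0,0,0,-5.3,19.3,0,1,0,0,0,-10.6,38.6,0,1,0,0,0,-14.6,53,0,1,0,0,0,-14.6,53,0,1,0,0,0,-14.6,53,0,1,0,0,0,-14.6,53,0,1,0,0,0,-14.6,53,0,1,0,0,0,-14.6,53,0,1,0,0,0,-14.6,53,0,1,0,0,0,-12,43.4,0,1,0,0,0,-9.3,33.7,0,1,0,0,0,-6.6,24.1,0,1])

```text
clock: 26.65
position: [0.4834, 0.3826, 0.1767]
ee_rot: [-0.002, -0.141, 0.99, -0.001]
contact_force: [-0.1, 0.3, -0.3]
width: 0.0854
```

>>> drive_tool(targets=[0,0,0,-2.7,11,0,1,0,0,0,0,0,0,1,0,0,0,0,0,0,1])

```text
clock: 27.02
position: [0.4854, 0.3911, 0.1792]
ee_rot: [-0.0, -0.14, 0.99, -0.0]
contact_force: [0.3, -0.9, -0.2]
width: 0.0856
```

```bash
python3 - <<'E'
from h import *
M=T();im=get_image('wrist'); save('w17',im,(220,120,350,270),4); np.save('M17',M)
rel((.4865,.3914,.01),196)
print((w2px('wrist',[(.4679,.3584,.058),(.4535,.41,.058),(.5052,.4245,.058),(.5196,.3729,.058)],M)-[220,120])*4)
E
```

```text
yaw -164.0 pos [0.4855 0.391  0.1793] [ -1.1   0.2 169.3] [-0.03 -0.01  0.03] after turn: [ -1.    0.1 169.3]
[[112.211  168.4304]
 [378.9959 170.511 ]
 [371.1515 424.6674]
 [116.9643 422.6917]]
```

View pics/w17.png

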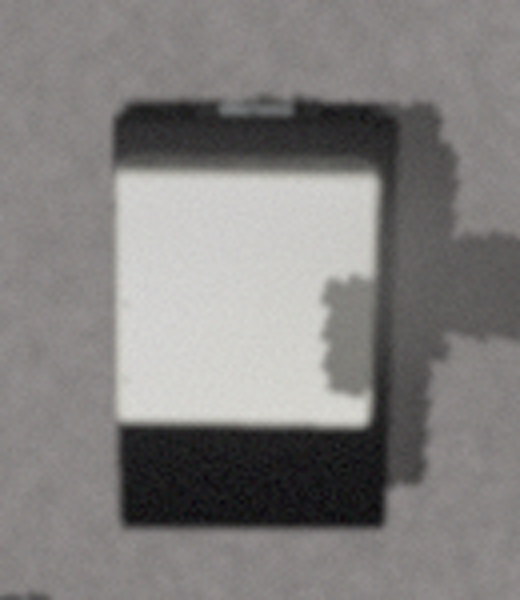

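>>> drive_tool(targets=[0,0,0,-1,0.3,20,1,0,0,0,0,0,35,1,0,0,0,0,0,45,1,0,0,0,0,0,35,1,0,0,0,0,0,20,1,0,0,0,0,0,12,1,0,0,0,0,0,2,1,0,0,0,0,0,0,0.8,0,0,0,0,0,0,0.75], grip_force=25)

```text
clock: 28.2
position: [0.487, 0.3933, 0.0113]
ee_rot: [0.001, -0.14, 0.99, 0.0]
contact_force: [-0.6, 0.1, 0.2]
width: 0.0638
```

```bash
python3 - <<'E'
from h import *
M=T();im=get_image('wrist'); save('w18',im,(140,130,420,340),2.8); np.save('M18',M)
rel((.4865,.3914,.008),196)
s=get_state(); print(s['width'],s['contact_force'])
E
```

```text
yaw -163.9 pos [0.4869 0.3932 0.0112] [ 0.9 -1.6  3.2] [0.03 0.11 0.1 ] after turn: [ 0.9 -1.6  3.2]
0.06388559987145132 [-0.5947 -0.3813 -0.0705]
```

View pics/w18.png

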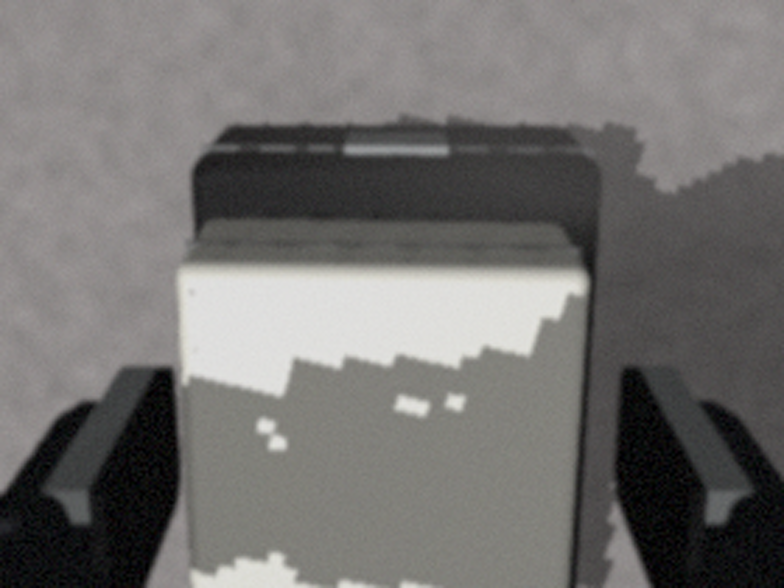

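>>> drive_tool(targets=[0,0,0,0.9,-1.8,2,0.75,0,0,0,0,0,0,0.6,0,0,0,0,0,0,0.5,0,0,0,0,0,0,0.4,0,0,0,0,0,0,0.4,0,0,0,0,0,0,0.4], grip_force=35)

```text
clock: 29.0
position: [0.486, 0.3909, 0.0085]
ee_rot: [0.0, -0.14, 0.99, 0.0]
contact_force: [-0.1, -1.2, 3.9]
width: 0.0534
```

```bash
python3 - <<'E'
from h import *
M=T();im=get_image('wrist'); save('w19',im,(140,130,420,340),2.8); np.save('M19',M)
rel((.4865,.3914,.008),196)
s=get_state(); print(s['width'],s['contact_force'])
E
```

```text
yaw -163.9 pos [0.486  0.3909 0.0085] [-0.6  0.4  0.5] [0.   0.02 0.1 ] after turn: [-0.6  0.4  0.5]
0.053169185359906695 [ 0.2996 -1.676   5.1451]
```

View pics/w19.png

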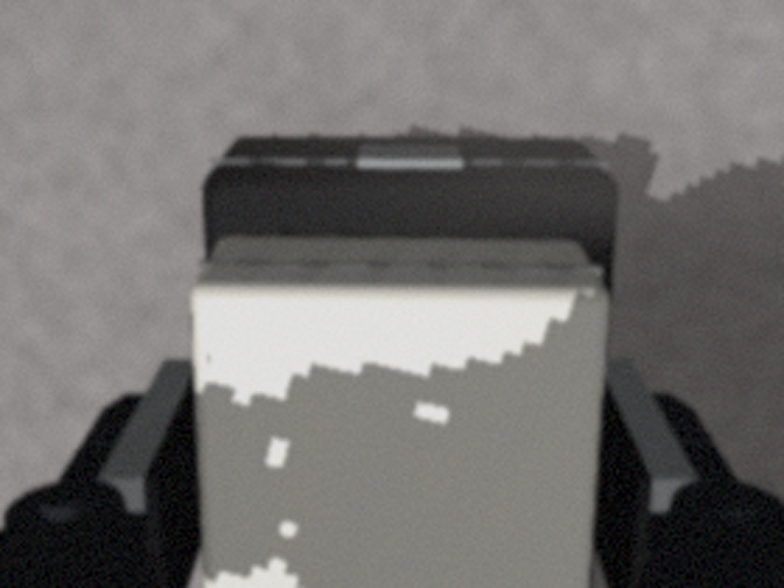

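>>> drive_tool(targets=[0,0,0,0,0,-4,0.4,0,0,0,0,0,-15,0.4,0,0,0,0,0,-25,0.4,0,0,0,0,0,-25,0.4,0,0,0,0,0,-30,0.4,0,0,0,0,0,-20,0.4,0,0,0,0,0,-10,0.4,0,0,10,0,0,0,0.4,0,0,10,0,0,0,0.4,0,0,10,0,0,0,0.4,0,0,10,0,0,0,0.4,0,0,0,0,0,0,0.4])

```text
clock: 30.55
position: [0.4855, 0.3907, 0.1368]
ee_rot: [-0.0, 0.206, 0.979, -0.0]
contact_force: [0.2, 0.9, -1.7]
width: 0.053
```

```bash
python3 - <<'E'
from h import *
M=T();im=get_image('wrist'); save('w20',im); np.save('M20',M)
rel((.640,-.008,.13),151.5)
s=get_state(); print(s['width'],s['contact_force'])
print('bottle',px2w('top',[(213,143)],.115),'beaker',px2w('top',[(385,156)],.075))
E
```

```text
yaw 156.3 pos [0.4856 0.3908 0.1369] [-301.8 -302.9    6.9] [-0.03 -0.03  4.77] after turn: [-325.9 -276.8    6.9]
0.053198370012752266 [ 0.5954 -0.7207 -0.3762]
bottle [[0.7241 0.232  0.115 ]] beaker [[ 0.689  -0.2413  0.075 ]]
```

View pics/w20.png

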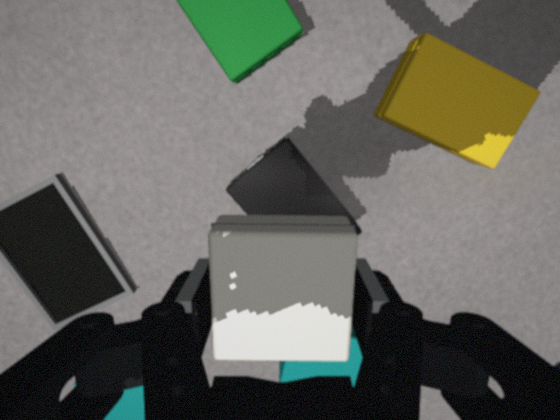

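>>> drive_tool(targets=[0,0,4.8,0,0,0,0.4,0,0,0,-15.6,-12.5,0,0.4,0,0,0,-31.2,-25.1,0,0.4,0,0,0,-42.8,-34.5,0,0.4,0,0,0,-42.8,-34.5,0,0.4,0,0,0,-42.8,-34.5,0,0.4,0,0,0,-42.8,-34.5,0,0.4,0,0,0,-42.8,-34.5,0,0.4,0,0,0,-35,-28.2,0,0.4,0,0,0,-23.4,-18.8,0,0.4,0,0,0,-12,-9.4,0,0.4,0,0,0,-5.4,-4.4,0,0.4])

```text
clock: 32.1
position: [0.6509, -0.0093, 0.137]
ee_rot: [-0.0, 0.248, 0.969, 0.0]
contact_force: [-0.4, 0.2, -1.8]
width: 0.0529
```

>>> drive_tool(targets=[0,0,0,0,0,0,0.4,0,0,0,0,0,0,0.4])

```text
clock: 32.35
position: [0.6506, -0.0072, 0.1373]
ee_rot: [-0.0, 0.247, 0.969, 0.0]
contact_force: [-0.3, 0.3, -1.3]
width: 0.0535
```

```bash
python3 - <<'E'
from h import *
M=T();im=get_image('wrist'); save('w21',im); np.save('M21',M)
rel((.652,-.008,.13),151.5)
s=get_state(); print(s['width'],s['contact_force'])
save('t21',get_image('top'))
E
```

```text
yaw 151.4 pos [ 0.6507 -0.0072  0.1373] [-1.6 -0.1  7.3] [ 0.02 -0.02 -0.1 ] after turn: [-1.6 -0.1  7.3]
0.05342352448277755 [-0.8974 -0.3304 -0.7666]
```

View pics/w21.png

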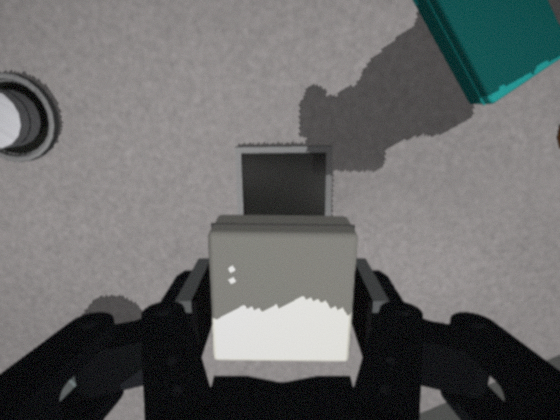

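```bash
python3 - <<'E'
from h import *
a=cv2.imread('pics/w21.png')[:,:,::-1]; save('w21c',a,(225,135,345,225),6)
E
```

```text
(no output)
```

View pics/w21c.png

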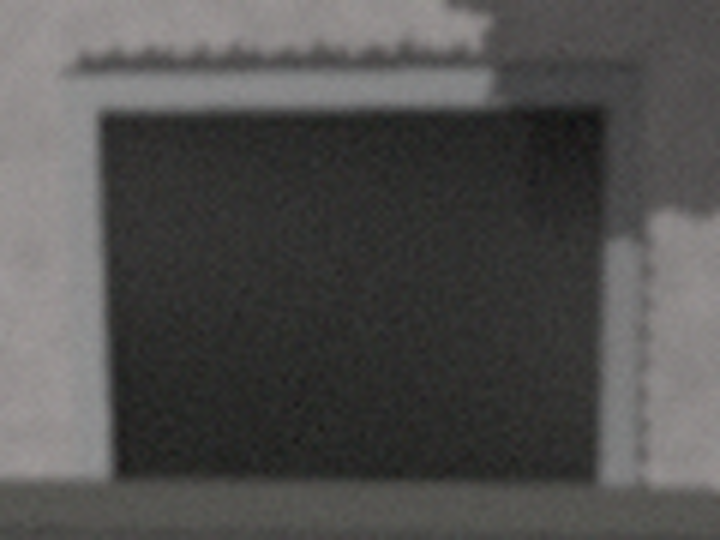

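```bash
python3 - <<'E'
from h import *
M=np.load('M21.npy')
c=lambda P,o=(225,135),k=6:[(o[0]+(x+.5)/k-.5,o[1]+(y+.5)/k-.5) for x,y in P]
for P,h in (([(64,72),(641,66)],.04),([(98,112),(608,106)],.035)):
    q=px2w('wrist',c(P),.008,M); d=(q[1]-q[0])[:2]; L=np.linalg.norm(d); d/=L
    n=np.array([-d[1],d[0]]); n*=np.sign(n@(-M[:2,0]))
    print(L,np.degrees(np.arctan2(-n[1],-n[0])),q[:,:2].mean(0)+h*n)
# box front top edge
q=px2w('wrist',[(209.5,233),(357,232)],.137+.0257+.024,M); print(q, (np.linalg.inv(M)@np.c_[q,[1,1]].T)[:3].T*1000)
E
```

```text
0.07843111124856805 151.96097744737656 [ 0.6533 -0.0061]
0.06966750974152049 152.04222239248796 [ 0.6537 -0.0062]
[[ 0.6157 -0.0167  0.1867]
 [ 0.6405  0.0294  0.1867]] [[ 26.0697 -25.0365 -49.4325]
 [ 26.4313  27.3118 -49.4148]]
```

>>> drive_tool(targets=[0,0,-0.5,-1,0.3,15,0.4,0,0,0,0,0,30,0.4,0,0,0,0,0,35,0.4,0,0,0,0,0,30,0.4,0,0,0,0,0,20,0.4,0,0,0,0,0,10,0.4,0,0,0,0,0,5,0.4,0,0,0,0,0,0,0.4,0,0,0,0,0,0,0.4])

```text
clock: 33.58
position: [0.6528, -0.0086, -0.0069]
ee_rot: [0.001, 0.244, 0.97, 0.0]
contact_force: [0.3, -0.4, -0.5]
width: 0.0533
```

```bash
python3 - <<'E'
from h import *
M=T();im=get_image('wrist'); save('w22',im,(140,130,420,340),2.8); np.save('M22',M)
rel((.6518,-.0074,-.0217),152)
s=get_state(); print(s['width'],s['contact_force'])
E
```

```text
yaw 151.8 pos [ 0.6528 -0.0087 -0.0069] [ 1.5  0.6 14.8] [ 0.04  0.09 -0.19] after turn: [ 1.5  0.6 14.8]
0.05340989066100408 [ 0.3292 -0.5138 -1.2929]
```

View pics/w22.png

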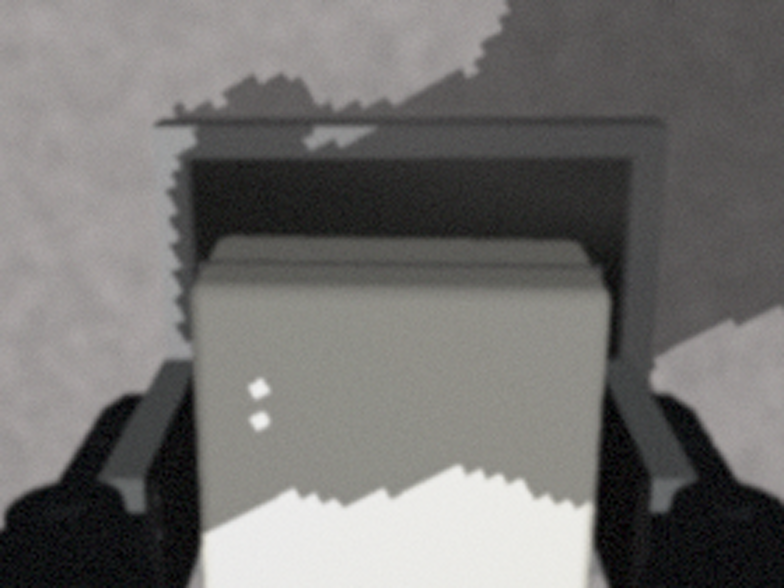

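>>> drive_tool(targets=[0,0,0,1.2,1.2,4,0.4,0,0,0,0,0,4,0.4,0,0,0,0,0,3,0.4,0,0,0,0,0,1,0.4,0,0,0,0,0,0,0.4])

```text
clock: 34.25
position: [0.6516, -0.007, -0.02]
ee_rot: [-0.0, 0.244, 0.97, 0.0]
contact_force: [0.1, -0.6, -1.6]
width: 0.0532
```

>>> drive_tool(targets=[0,0,0,0,0,1,0.4,0,0,0,0,0,0,0.4])

```text
clock: 34.5
position: [0.6516, -0.007, -0.0208]
ee_rot: [0.0, 0.244, 0.97, 0.0]
contact_force: [-0.7, -0.3, -0.5]
width: 0.0532
```

>>> drive_tool(targets=[0,0,0,0,0,1,0.4,0,0,0,0,0,0,0.4])

```text
clock: 34.75
position: [0.6518, -0.007, -0.0215]
ee_rot: [0.0, 0.244, 0.97, 0.0]
contact_force: [-1.6, 0.6, 0.3]
width: 0.0531
```

>>> drive_tool(targets=[0,0,0,0,0,0.7,0.4,0,0,0,0,0,0,0.4])

```text
clock: 35.0
position: [0.6518, -0.007, -0.0215]
ee_rot: [0.0, 0.244, 0.97, 0.0]
contact_force: [-2.5, 0.9, 5.2]
width: 0.053
```

>>> drive_tool(targets=[0,0,0,0,0,0,0.7,0,0,0,0,0,0,0.8,0,0,0,0,0,0,0.9,0,0,0,0,0,-10,0.9,0,0,0,0,0,-30,1,0,0,0,0,0,-45,1,0,0,0,0,0,-50,1,0,0,0,0,0,-45,1,0,0,0,0,0,-15,1])

```text
clock: 36.12
position: [0.6534, -0.0071, 0.1768]
ee_rot: [0.003, 0.244, 0.97, 0.001]
contact_force: [-0.2, -0.0, -1.0]
width: 0.0852
```

```bash
python3 - <<'E'
from h import *
M=T();im=get_image('wrist'); save('w23',im); np.save('M23',M)
rel((.4950,.394,.18),196)
s=get_state(); print(s['width'],s['contact_force'],s['qpos'])
E
```

```text
yaw 151.8 pos [ 0.6535 -0.0072  0.1771] [329.2 278.7  -4.4] [  0.     0.42 -44.2 ] after turn: [ 41.8 429.3  -2.9]
0.085325842318086 [ 0.0944 -0.5922  1.4415] [-0.1174  0.4034  1.3735  0.0001  1.3575 -1.1961]
```

View pics/w23.png

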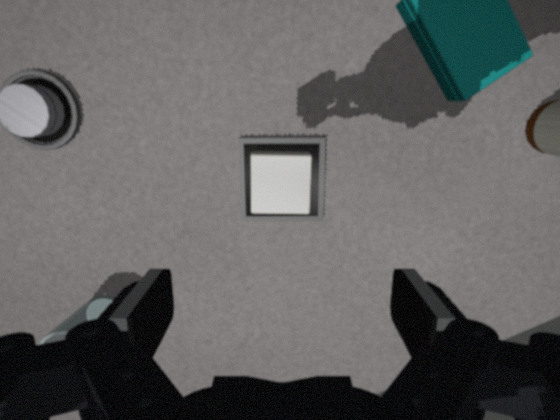

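>>> drive_tool(targets=[0,0,0,15.3,12.9,0,1,0,0,0,30.5,25.9,0,1,0,0,0,42,35.6,0,1,0,0,0,42,35.6,0,1,0,0,0,42,35.6,0,1,0,0,0,42,35.6,0,1,0,0,0,42,35.6,0,1,0,0,0,34.3,29.1,0,1,0,0,0,22.9,19.4,0,1,0,0,0,11.4,9.7,0,1,0,0,0,4.6,3.9,0,1,0,0,-4.2,0,0,0,1])

```text
clock: 37.67
position: [0.4931, 0.3937, 0.1717]
ee_rot: [-0.0, 0.207, 0.978, -0.001]
contact_force: [-0.3, -0.2, 0.0]
width: 0.0856
```

>>> drive_tool(targets=[0,0,-10,0,0,0,1,0,0,-10,0,0,0,1,0,0,-10,0,0,0,1,0,0,-10,0,0,0,1,0,0,0,0,0,0,1,0,0,0,0,0,0,1])

```text
clock: 38.42
position: [0.4936, 0.3936, 0.1723]
ee_rot: [-0.0, -0.138, 0.99, -0.0]
contact_force: [0.5, -0.9, 1.4]
width: 0.0854
```

```bash
python3 - <<'E'
from h import *
M=T();im=get_image('wrist'); save('w24',im); save('w24c',im,(230,120,350,270),4); np.save('M24',M)
rel((.4950,.394,.18),196)
E
```

```text
yaw -164.1 pos [0.4936 0.3938 0.1724] [-1.4 -0.2 -7.6] [-0.01 -0.01 -0.15] after turn: [-1.4 -0.2 -7.6]
```

View pics/w24.png

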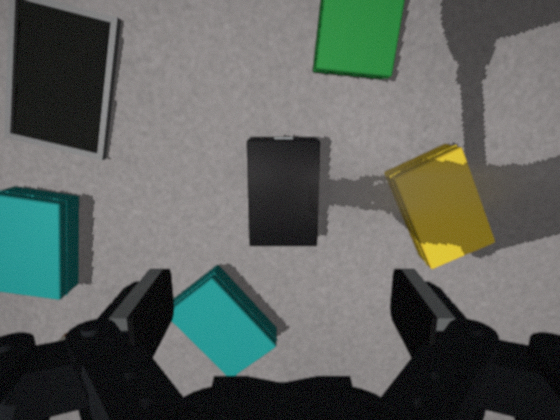

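View pics/w24c.png

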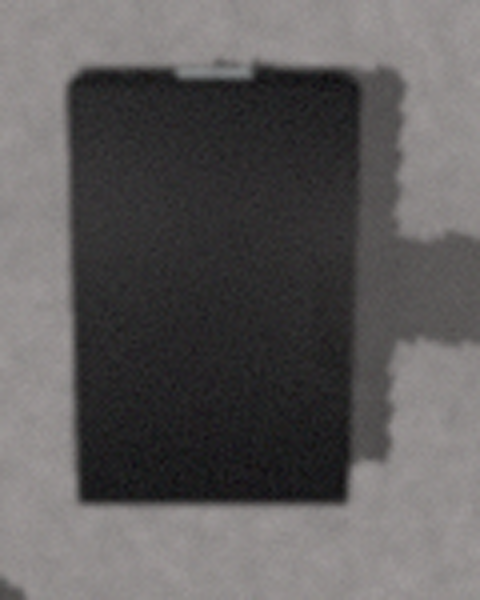

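```bash
python3 - <<'E'
from h import *
M=np.load('M24.npy')
c=lambda P,o=(230,120),k=4:[(o[0]+(x+.5)/k-.5,o[1]+(y+.5)/k-.5) for x,y in P]
q=px2w('wrist',c([(70,82),(360,82),(350,500),(79,500)]),.034,M);print(q,q.mean(0))
e=[np.linalg.norm(q[i]-q[i-1]) for i in range(4)];print(e)
d=q[2]-q[1]+q[3]-q[0];print(np.degrees(np.arctan2(d[1],d[0])))
m=q.mean(0); rel((m[0],m[1],-.022),np.degrees(np.arctan2(d[1],d[0]))+180)
E
```

```text
[[0.4612 0.3548 0.034 ]
 [0.4447 0.4132 0.034 ]
 [0.5343 0.4389 0.034 ]
 [0.5511 0.3799 0.034 ]] [0.4978 0.3967 0.034 ]
[np.float64(0.09329555770986003), np.float64(0.06062356122300728), np.float64(0.09326754223545788), np.float64(0.061338549994688435)]
15.789599012422586
yaw -164.1 pos [0.4936 0.3938 0.1724] [ -4.9   1.7 194.4] [-0.01 -0.01  0.06] after turn: [ -4.8   1.7 194.4]
```

>>> drive_tool(targets=[0,0,0,-4.5,1.7,20,1,0,0,0,0,0,35,1,0,0,0,0,0,45,1,0,0,0,0,0,40,1,0,0,0,0,0,25,1,0,0,0,0,0,12,1,0,0,0,0,0,5,1,0,0,0,0,0,0,1,0,0,0,0,0,0,0.95], grip_force=25)

```text
clock: 39.6
position: [0.4981, 0.3977, -0.0083]
ee_rot: [0.001, -0.139, 0.99, 0.0]
contact_force: [-0.0, 0.1, 0.2]
width: 0.0812
```

```bash
python3 - <<'E'
from h import *
M=T();im=get_image('wrist'); save('w25',im); np.save('M25',M)
rel((.4975,.3965,-.026),195.8)
s=get_state(); print(s['width'],s['contact_force'])
E
```

```text
yaw -164.0 pos [ 0.498   0.3976 -0.0083] [ 0.9 -1.  17.7] [0.04 0.12 0.19] after turn: [ 0.8 -0.9 17.7]
0.0810407410683508 [-1.126  -0.6455  0.1142]
```

View pics/w25.png

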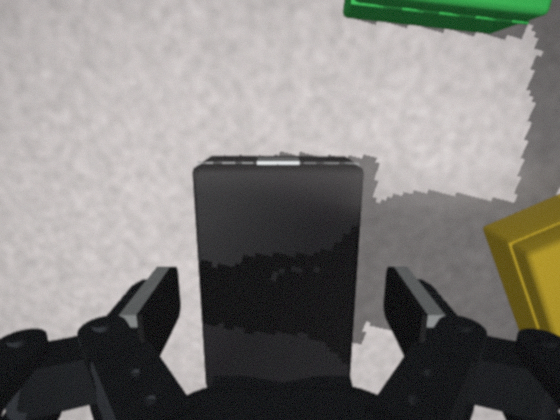

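>>> drive_tool(targets=[0,0,0,0.8,-1.2,8,0.95,0,0,0,0,0,6,0.95,0,0,0,0,0,2,0.95,0,0,0,0,0,0,0.95])

```text
clock: 40.15
position: [0.4967, 0.3957, -0.0259]
ee_rot: [-0.0, -0.139, 0.99, -0.0]
contact_force: [0.3, 0.7, -0.3]
width: 0.0811
```

>>> drive_tool(targets=[0,0,0,0,0,0,0.8,0,0,0,0,0,0,0.65,0,0,0,0,0,0,0.5,0,0,0,0,0,0,0.5,0,0,0,0,0,0,0.5,0,0,0,0,0,0,0.5], grip_force=45)

```text
clock: 40.9
position: [0.4972, 0.396, -0.0251]
ee_rot: [0.0, -0.139, 0.99, 0.0]
contact_force: [-1.3, -0.9, 3.8]
width: 0.0615
```

```bash
python3 - <<'E'
from h import *
M=T();im=get_image('wrist'); save('w26',im); np.save('M26',M)
rel((.4975,.3965,-.026),195.8)
s=get_state(); print(s['width'],s['contact_force'])
E
```

```text
yaw -164.0 pos [ 0.4972  0.396  -0.0251] [-0.4  0.4  0.9] [0.01 0.05 0.21] after turn: [-0.4  0.4  0.9]
0.06142305594130021 [ 1.0629 -0.3559  4.0921]
```

View pics/w26.png

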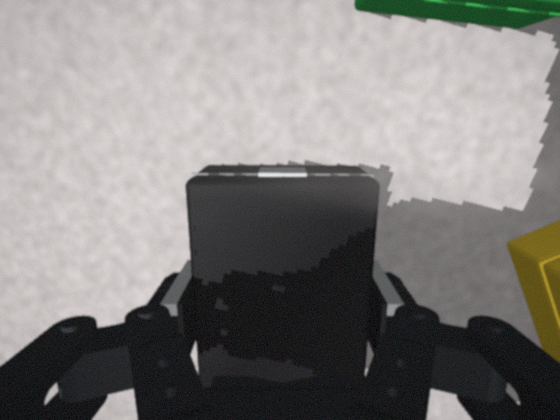

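>>> drive_tool(targets=[0,0,0,0,0,-4,0.5,0,0,0,0,0,-15,0.5,0,0,0,0,0,-25,0.5,0,0,0,0,0,-30,0.5,0,0,0,0,0,-25,0.5,0,0,0,0,0,-10,0.5,0,0,0,0,0,-3,0.5,0,0,7,0,0,0,0.5,0,0,7.2,0,0,0,0.5,0,0,0,0,0,0,0.5,0,0,0,0,0,0,0.5])

```text
clock: 42.32
position: [0.4965, 0.3955, 0.0857]
ee_rot: [-0.001, -0.017, 1.0, -0.0]
contact_force: [-0.2, 0.6, -2.9]
width: 0.0613
```

```bash
python3 - <<'E'
from h import *
M=T();im=get_image('wrist'); save('w27',im); np.save('M27',M)
rel((.4573,.1825,.085),181.8)
s=get_state(); print(s['width'],s['contact_force'],s['moment'])
E
```

```text
yaw -178.1 pos [0.4966 0.3956 0.0859] [  46.2 -211.7    1.1] [-0.03 -0.05  0.08] after turn: [  45.9 -211.8    0.9]
0.06154909116937307 [ 1.1768  0.3743 -2.3348] [-0.0228  0.0159 -0.0075]
```

View pics/w27.png

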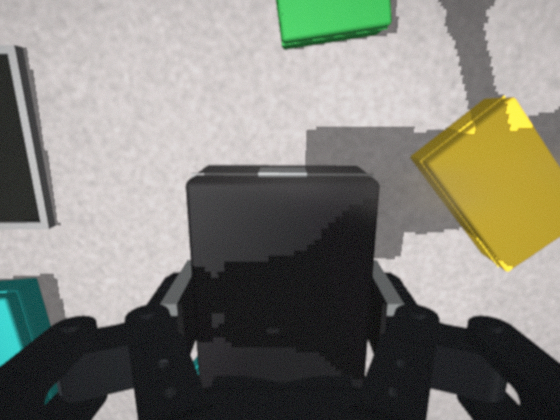

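>>> drive_tool(targets=[0,0,0,3.2,-14.7,0,0.5,0,0,0,6.4,-29.3,0,0.5,0,0,0,8.5,-39,0,0.5,0,0,0,9.5,-44,0,0.5,0,0,0,8.5,-39,0,0.5,0,0,0,5.7,-26.4,0,0.5,0,0,0,3.2,-14.7,0,0.5,0,0,0,1.1,-4.9,0,0.5,0,0,0,0,0,0,0.5,0,0,0,0,0,0,0.5])

```text
clock: 43.62
position: [0.4578, 0.1832, 0.0865]
ee_rot: [0.0, -0.016, 1.0, 0.0]
contact_force: [-0.2, -0.5, -2.0]
width: 0.0613
```

```bash
python3 - <<'E'
from h import *
M=T();im=get_image('wrist'); save('w28',im,(140,90,420,300),2.8); np.save('M28',M)
rel((.4573,.1825,.085),181.8)
s=get_state(); print(s['width'],s['contact_force'],s['moment'])
E
```

```text
yaw -178.1 pos [0.4577 0.1832 0.0864] [ 0.4 -0.7  1.4] [0.02 0.01 0.06] after turn: [ 0.4 -0.7  1.4]
0.061223047984286225 [-0.4394  0.1303 -2.7043] [-0.0625  0.0844 -0.0344]
```

View pics/w28.png

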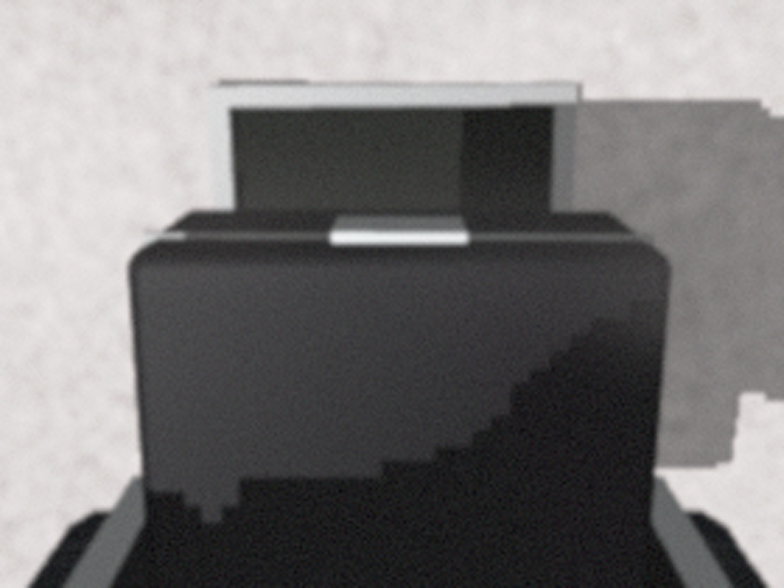

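```bash
python3 - <<'E'
from h import *
M=np.load('M28.npy')
c=lambda P,o=(140,90),k=2.8:[(o[0]+(x+.5)/k-.5,o[1]+(y+.5)/k-.5) for x,y in P]
for P,h in (([(212,86),(580,84)],.061),([(232,109),(553,105)],.056)):
    q=px2w('wrist',c(P),.008,M); d=(q[1]-q[0])[:2]; L=np.linalg.norm(d); d/=L
    n=np.array([-d[1],d[0]]); n*=np.sign(n@(-M[:2,0]))
    print(L,np.degrees(np.arctan2(-n[1],-n[0]))%360,q[:,:2].mean(0)+h*n)
q=px2w('wrist',c([(130,262),(670,258)]),.0864+.0253+.034,M); print((np.linalg.inv(M)@np.c_[q,[1,1]].T)[:3].T*1000)
q=px2w('wrist',c([(190,212),(615,212)]),.0864+.0253,M); print((np.linalg.inv(M)@np.c_[q,[1,1]].T)[:3].T*1000)
E
```

```text
0.0874501227491417 182.12753434745215 [0.4586 0.1838]
0.07672525199382714 182.52343025810467 [0.4587 0.1833]
[[ 45.7146 -29.3239 -59.2152]
 [ 46.1538  31.2834 -59.1817]]
[[ 46.0631 -29.2238 -25.2153]
 [ 46.0434  32.0227 -25.1812]]
```

>>> drive_tool(targets=[0,0,0,1.7,-1.4,10,0.5,0,0,0,0,0,25,0.5,0,0,0,0,0,30,0.5,0,0,0,0,0,20,0.5,0,0,0,0,0,7,0.5,0,0,0,0,0,0,0.5,0,0,0,0,0,0,0.5])

```text
clock: 44.55
position: [0.4566, 0.1813, -0.0049]
ee_rot: [0.001, -0.016, 1.0, 0.0]
contact_force: [-0.3, 0.8, -1.2]
width: 0.0612
```

```bash
python3 - <<'E'
from h import *
M=T();im=get_image('wrist'); save('w29',im,(140,90,420,300),2.8); np.save('M29',M)
rel((.456,.1818,-.021),182)
s=get_state(); print(s['width'],s['contact_force'],s['moment'])
E
```

```text
yaw -178.2 pos [ 0.4566  0.1813 -0.0047] [ 0.6  0.6 16.3] [ 0.03  0.11 -0.19] after turn: [ 0.6  0.6 16.3]
0.061505607747667466 [ 0.0819 -0.1266 -1.7117] [-0.0372 -0.0096 -0.0672]
```

View pics/w29.png

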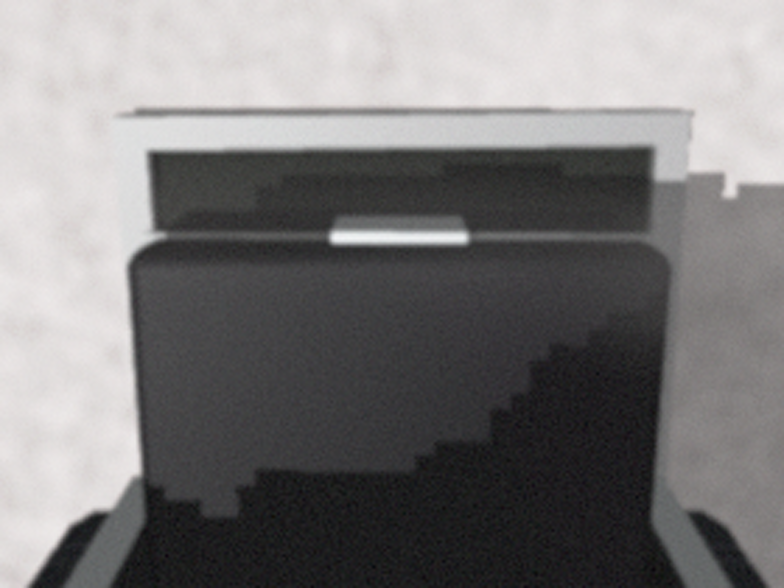

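>>> drive_tool(targets=[0,0,-0.2,0.5,0.5,5,0.5,0,0,0,0,0,4,0.5,0,0,0,0,0,3,0.5,0,0,0,0,0,1,0.5,0,0,0,0,0,0,0.5])

```text
clock: 45.22
position: [0.4553, 0.1814, -0.0186]
ee_rot: [-0.0, -0.017, 1.0, 0.0]
contact_force: [0.2, 0.7, -2.4]
width: 0.0616
```

>>> drive_tool(targets=[0,0,0,0,0,1,0.5,0,0,0,0,0,0,0.5])

```text
clock: 45.48
position: [0.4553, 0.1815, -0.0195]
ee_rot: [0.0, -0.017, 1.0, 0.0]
contact_force: [-0.0, -0.3, -2.0]
width: 0.0611
```

>>> drive_tool(targets=[0,0,0,0,0,1,0.5,0,0,0,0,0,0,0.5])

```text
clock: 45.72
position: [0.4552, 0.1815, -0.0205]
ee_rot: [-0.0, -0.017, 1.0, 0.0]
contact_force: [0.3, 0.2, -1.6]
width: 0.0613
```

>>> drive_tool(targets=[0,0,0,0,0,0.8,0.5,0,0,0,0,0,0,0.5])

```text
clock: 45.98
position: [0.4554, 0.1815, -0.0211]
ee_rot: [0.0, -0.017, 1.0, 0.0]
contact_force: [-0.8, 0.1, 0.6]
width: 0.0614
```

>>> drive_tool(targets=[0,0,0,0,0,0.7,0.5,0,0,0,0,0,0,0.5])

```text
clock: 46.22
position: [0.4554, 0.1815, -0.0211]
ee_rot: [0.0, -0.018, 1.0, 0.0]
contact_force: [-2.4, 0.1, 6.9]
width: 0.0608
```

Seated. Release, rise.

>>> drive_tool(targets=[0,0,0,0,0,0,0.8,0,0,0,0,0,0,0.9,0,0,0,0,0,0,1,0,0,0,0,0,0,1,0,0,0,0,0,-10,1,0,0,0,0,0,-30,1,0,0,0,0,0,-45,1,0,0,0,0,0,-50,1,0,0,0,0,0,-45,1,0,0,0,0,0,-20,1,0,0,0,0,0,0,1])

```text
clock: 47.6
position: [0.4564, 0.1818, 0.1802]
ee_rot: [0.002, -0.018, 1.0, 0.001]
contact_force: [-0.3, -0.0, -0.3]
width: 0.0854
```

```bash
python3 - <<'E'
from h import *
M=T();im=get_image('wrist'); save('w30',im)
a=get_image('top'); save('t30',a); save('s30',get_image('side'))
s=get_state(); print(s['width'],s['contact_force'],s['clock'])
E
```

```text
0.08556773694493765 [-0.2319 -0.0239  0.367 ] 47.75
```

View pics/w30.png

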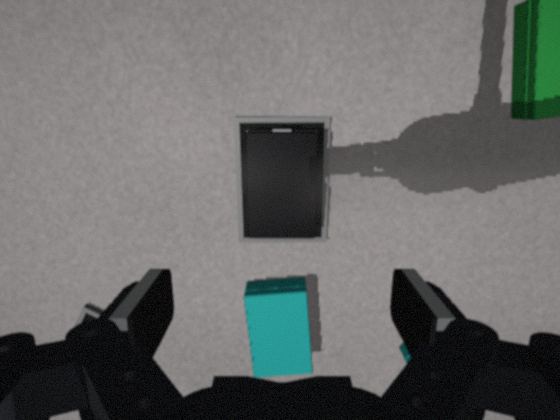

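View pics/t30.png

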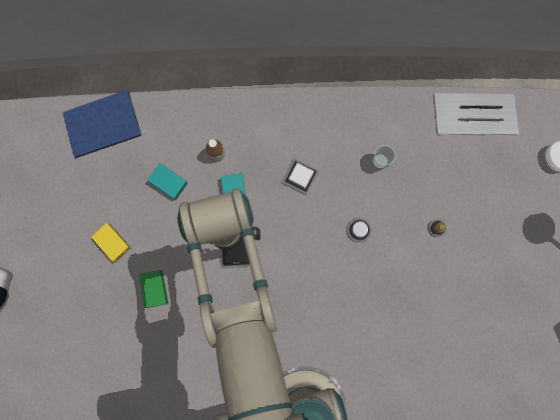

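View pics/s30.png

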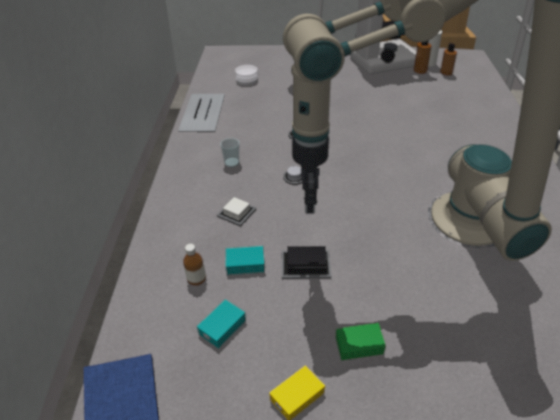

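```bash
python3 - <<'E'
from h import *
a=cv2.imread('pics/w30.png')[:,:,::-1]; save('w30c',a,(225,105,345,250),4)
b=cv2.imread('pics/s30.png')[:,:,::-1]; save('s30c',b,(205,120,335,285),3.6)
E
```

```text
(no output)
```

View pics/w30c.png

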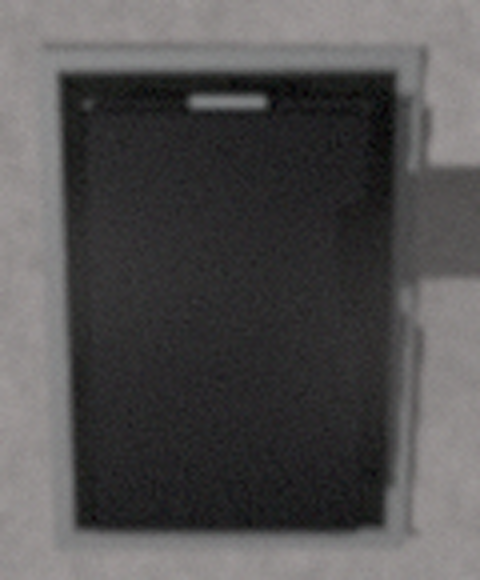

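View pics/s30c.png

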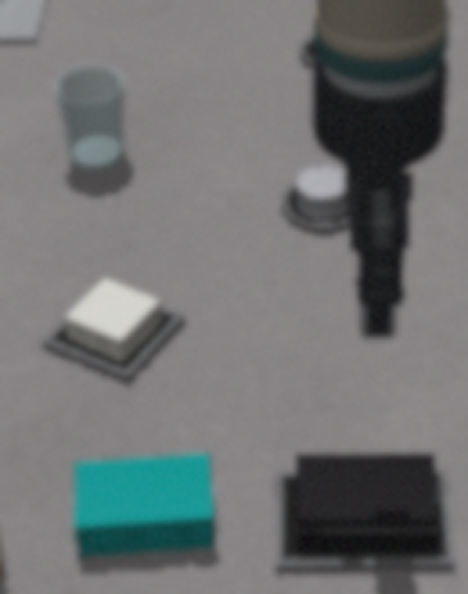

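All four are seated flat in their docks; the bottle and beaker haven't moved. Handing in.

```bash
python3 -c "
from rig import *
print(sign_off()); print(get_state()['clock'])"
```

```text
the job is handed in; nothing more can be done
None
the job is handed in; nothing more can be done
```

The pile is taken apart from the top down, and all four accessories are in their docks: objective, filter tin, cover-glass box, then slide box. I lowered each one until the wrist force showed contact with the dock floor (at most about 9 N), then released it. I handed in at about 48 s, with the gripper open and clear of everything.

**Last checks:**
- **Docks:** in the wrist, side and top pictures all four lie inside their recesses. The objective was hidden from the side at the end, but the top view shows it in its dock.
- **Surroundings:** the bottle, beaker and look-alike boxes appear to be where they were.

**What went wrong or disagreed:**
- **Finger length:** the fingertips were about 30 mm shorter than the stated tool point. My first grip on the objective closed on its cone at 18 mm, before I lifted it. I opened, went lower and gripped the barrel, and used that offset for the rest.
- **Tin regrip:** I let go of the tin once and gripped it 3 mm higher, so the fingers would clear the dock rim.
- **Width reading:** the gripper reads 1 to 2 mm less than the known object sizes.

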